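Clamp a specimen mount with the ratchet lever

ROBOT

A 6-joint arm with a two-finger parallel gripper is mounted at the origin on the work surface. World frame = base frame: x ahead of the robot, y to its left, z up, the work surface at z = 0. Lengths are in m, angles in rad, forces in N, time in s.
With the tool pointing down it reaches from about 0.35 to 0.775 m from the base axis. Payload 5.5 kg.
Tool frame: the origin (TCP) lies on the centre line of the jaws, within the pads' length; the fingertips stand 11 mm ahead of it and the grasp point (between the pads) lies 8 mm behind it (env.nose_length is the distance from the TCP to the fingertips, in m); x points along the fingers, z is the direction in which the jaws open and shut, and the axes are right-handed (so a half turn about x gives the same grasp; the last joint's range is limited). The gripper opens to 85 mm and grips with 20 to 120 N. Pads are 22 mm wide; open, the fingers measure 114 mm over their backs; the gripper's body (76 mm by 85 mm) begins 54 mm behind the grasp point. The pads swing forward as they close: fully open they stand 13 mm farther back than shut.
Start: joints at [-1.454, 0.313, 0.046, 1.304, 0, 1.431], TCP at [0.146, -0.556, 0.242] pointing down, gripper open.
Joint ranges: [-2.76, 2.76], [-0.86, 1.69], [-1.03, 1.26], [-2.2, 2.34], [-1.47, 1.5], [-3.14, 3.14]. Speed limits (rad/s): [2.57, 2.57, 3.14, 3.14, 3.14, 3.14].

INTERFACE

Orientations are given as a unit quaternion [w, x, y, z].
In Python, from workcell import env gives the robot as it stands. The module is installed in compiled form; this text tells all that it offers.
- The arm moves only by the tool step_arm, never from a script. Its argument "moves" is a list that holds one entry, the list of rows, each a list of 7 numbers: the turn, a rotation vector about the tool's x, y, z in rad, then the shift along the tool's x, y, z in m, then the opening, from 0 (shut) to 1 (fully open). In form: [[[rx, ry, rz, tx, ty, tz, grip], ...]]. A call has 1 to 12 rows; each row is the pose to reach, as a shift and turn from the pose measured when the call began, along the tool's axes at that moment; what a row does not reach only later rows make up. A row lasts 1/10 s, in which the tool goes at most 50 mm and 8.59 degrees, less where a joint would pass 70% of its speed; a pose out of reach is approached as far as the arm can. A call with a gripper value outside its range is refused whole. The fingers move at their own pace and stop on an object; "force" is the grip in N (left out, the last holds). Time passes only in rows, so rows that repeat a pose let the fingers close. It gives the time, the measured TCP pose, the force and the opening at its end, in the units of the state.
- env.get_state(): the state, without advancing time (a new reading comes with each control period).
- env.read_camera(name): name is "side" or "top"; returns (picture, depth): 384x512x3 uint8, red, green, blue; 384x512 float32, m along the optical axis (not along the pixel's ray), 0 where there is no reading.
- env.get_calibration(name): a dict with "mtx" (3x3 intrinsics, pixels), "camera_from_world" (4x4, takes a point from world to camera coordinates). Camera axes: x right, y down, z forward; pixel columns grow to the right and rows downward; lengths in m; the calibration is good to about 2 mm. A picture is of the moment at which its call begins. get_calibration takes no time and is no camera call.
- env.hand_in(): hands the job in, once; it reports no verdict.
Trained networks look in the newest picture that a camera, given by its name, has taken for a name from the list of things; names that differ only in an ending like _2 or _b are one class to them, and where a whole thing is asked for, a point or a joint stands for the part that bears it (a point fixed in the world has none). Each returns a list of dicts, best first, with "confidence" (0 to 1); they miss things now and then, are a little off and sometimes report something else, mostly with a low value. They report only what shows in the picture. A call takes as long as a camera call. They do not tell look-alikes from the thing itself.
- env.boxes_of(camera, thing): "uv" ([column, row] in pixels, amid what is visible of it).
- env.silhouettes(camera, thing): "mask" (384x512 bool, what is visible of it) and "uv" ([column, row] in pixels, amid what is visible of it).
The state is a dict: "clock": time; "joint_pos": joint angles; "qvel": joint speeds; "tau": joint torques, N m; "tcp_pos": TCP position; "orientation": TCP orientation; "wrist_force": force on the tool from outside, world axes, zero at the start; "ft_torque": the same for the moment, N m; "finger_gap": finger opening in m.
Only numpy, scipy, OpenCV 4.12 (cv2) and the standard library are available. Lean on these libraries where they do the work, as an engineer would, in place of code of your own. Each camera call takes 0.05 s, during which the arm holds its last target.

TASK

Set the rectangular specimen mount down squarely on the bed of the ratchet clamp, between the open jaw and the fence, then swing the clamp's lever back and forth to close the jaw notch by notch until it grips the mount firmly against the fence. Stop after the first swing on which the lever turns clearly stiff, because a notch or two more crush the mount, do not force the lever hard against its stops, and leave the lever back at its home stop with the other things on the bench undisturbed.

Things in the scene. Friction and masses are not known exactly. Their poses are not given: they have to be found in the camera images.
- clamp: ratchet clamp fixed to the bench: an aluminium plate 290 x 130 x 12 mm carrying a toothed wheel with a lever, and a sliding jaw. Origin: on the bench under the wheel's upright axis; z up; +x is the way the jaw closes, from wheel to fence. The plate spans x -75 to 215, y -75 to 55 mm. Jaw, bed and fence are centred on y = -18 mm; beside the bed nothing stands on the plate.
- bed (a point): where the middle of the mount's underside goes: on the plate's top, 12 mm above the bench, at clamp x = 111, y = -18 mm. A mount set squarely here is 10 mm clear of the open jaw and 15 mm or more clear of the fence; the jaw then pushes it along to the fence.
- jaw_open (a point): middle of the jaw's face as it stands fully open at the start (clamp x = 76 mm, 29 mm above the bench); fixed to the clamp, it does not follow the jaw. The face is 46 mm wide, 15 to 43 mm above the bench. The steel fence facing it is 66 mm wide, 12 to 48 mm above the bench, bolted each time somewhere from x = 151 to 172 mm; where, is not measured.
- mount_center (a point): the specimen mount, the only rectangular one: a dark block 50 mm (its x) by 40 mm (its y) by 30 mm tall, 130 to 240 g, with a dark disc 34 mm across and 8 mm thick on top. The point is the middle of the block, 15 mm above its underside. It is clamped by its 40 mm wide end faces: its x goes along the clamp's x, either way round.
- mount: the same mount, origin at the middle of its underside. The jaw's face is sprung, 4 N per mm. Right is a grip of 8 to 52 N with the lever back home; the mount is spoiled above 68 N. Held still at its far end the lever takes about 0 N at the knob with the jaw free, and with the mount pinched 0.16 N per N of grip, less 1 N of friction; a notch adds 30 N of grip, 5 N at the knob. Going back from 0.8 rad gives up 11 to 13 N of grip.
- lever_knob (a point): the lever's upright round black knob, 24 mm across, 52 to 102 mm above the bench; the point is on its axis, 85 mm above the bench. It swings level on a circle of 110 mm radius about the clamp's z axis; the lever's bar below it is 44 to 52 mm above the bench. Stop after the first that at its far end (about 0.8 rad), held still, takes 3 N or more.
- lever (a joint): lever angle, rad: 0 at the home stop, 0.86 at the far stop, both rigid; grows counter-clockwise from above; at q the knob lies 95 degrees + q round from the clamp's +x. It stays where left. Growing q closes the jaw. From home a pawl catches a tooth at 0.19 or later.
- wheel_top (a point): top of the flat toothed wheel on its axis, 40 mm above the bench; 66 mm across, 15 teeth. Its holding pawl has clicked over to the next tooth once the lever passes 0.74 rad; going back, the lever's pawl has dropped behind the next tooth once under 0.08 rad. So one full swing there and back is one notch, 7.5 mm of jaw travel; the jaw cannot go back.
- sample_jar: bystander, leave alone: a white screw-lid sample jar, 56 mm across, 62 mm tall; origin at the middle of its underside
- puck: bystander, leave alone: a round black specimen puck, 48 mm across, 24 mm tall; origin at the middle of its underside
- tweezers: bystander, leave alone: steel tweezers lying flat, 120 mm long, 5 mm thick; origin at the middle of its underside
- dish: bystander, leave alone: a clear open dish, 88 mm across, 16 mm tall; origin at the middle of its underside
- hex_driver: bystander, leave alone: a grey-handled screwdriver lying flat, 160 mm long; origin at the middle of its underside
- solvent: bystander, leave alone: an amber bottle, 50 mm across, 90 mm tall; origin at the middle of its underside
- slide_box: bystander, leave alone: a closed grey plastic box, 85 x 80 x 35 mm; origin at the middle of its underside
Not all that is in view belongs to the job. Leave any blue or green look-alike of the mount alone.

How it is judged:
On the way, in this order (a step that is already met when the one before it is completed fails the run):
1. the mount stands squarely on the clamp's bed between jaw and fence, let go (z of mount_center in the frame of clamp between 0.022 and 0.031 m and y of mount_center in the frame of clamp between -0.03 and -0.006 m and angle between the x axis of mount_center and the x axis of clamp, either way round below 0.15 rad and angle between mount_center's own z axis and vertical below 0.06 rad and x of mount_center in the frame of clamp between 0.098 and 0.15 m and contact force between the fingers and mount below 0.2 N), for 0.2 s.
2. the lever is swung out (value of joint lever above 0.6 rad).
3. the lever is swung back (value of joint lever below 0.12 rad).
4. the lever is swung out again (value of joint lever above 0.6 rad).
5. the jaw grips the mount with 8 to 52 N and the lever is back home (contact force between clamp and mount between 8 and 52 N and value of joint lever below 0.12 rad), for 0.2 s.
At the end, for the whole second after the job is handed in: The mount stands on the clamp's bed (level within 0.06 rad, within 12 mm of the centre line, square within 0.15 rad), gripped by the jaw against the fence with 8 to 52 N, at rest, and the lever is back at its home stop (under 0.12 rad) (all of step 5 and z of mount_center in the frame of clamp between 0.022 and 0.031 m and y of mount_center in the frame of clamp between -0.03 and -0.006 m and angle between the x axis of mount_center and the x axis of clamp, either way round below 0.15 rad and angle between mount_center's own z axis and vertical below 0.06 rad and linear speed of mount below 0.01 m/s); the robot touches nothing.
It fails at once if the clamp grips the mount with more than 68 N (contact force between clamp and mount above 68 N).
It fails at once if the fingers press on the clamp or its lever with more than 40 N (contact force between the fingers and clamp above 40 N).
It fails at once if a bystander is moved by more than 30 mm (distance of any of sample_jar, puck, tweezers, dish, hex_driver, solvent, slide_box from where it was at the start of the episode above 0.03 m).
It also fails if it takes over 70 s, if anything falls off the work surface, if the arm or the gripper's body presses on something with over 40 N, if the wrist force passes 120 N, or if a joint passes its speed limit or range.

## Working session

There is one attempt and no reset: what is moved stays moved. The work goes in short steps, Python scripts to look and compute and a tool call to move; the robot and the scene stay as the last step left them, time stands still between calls to the robot, and variables do not carry over. Pictures are saved under pics/ and viewed, and the job is handed in when it is done.

Besides the shell and the picture viewer there is one more tool, called after "Call:" by a JSON object that holds its "api" and its "payload", one argument or row to a line. step_arm: Moves the arm, as the interface text tells. Its arguments: {"type":"object","properties":{"moves":{"type":"array","items":{"type":"array","items":{"type":"array","items":{"type":"number"}}}},"force":{"type":"number"}},"required":["moves"]}

```bash
mkdir -p pics
cat > h.py <<'E'
import numpy as np, cv2
from workcell import env
def snap(n,f):
    im,d=env.read_camera(n); cv2.imwrite('pics/'+f,cv2.resize(im[:,:,::-1],(800,600),interpolation=cv2.INTER_CUBIC)); np.savez('pics/'+f+'.npz',im=im,d=d); return im,d
def cloud(n,d):
    c=env.get_calibration(n);K=c['mtx'];T=np.linalg.inv(c['camera_from_world'])
    v,u=np.mgrid[:384,:512]
    p=np.stack([(u-K[0,2])/K[0,0]*d,(v-K[1,2])/K[1,1]*d,d],-1)
    return p@T[:3,:3].T+T[:3,3]
E
python3 - <<'E'
from h import *
for n in('top','side'):
    snap(n,n+'0.png')
    c=env.get_calibration(n);print(np.round(c['mtx'],1).tolist(),np.round(c['camera_from_world'],3).tolist())
print(env.get_state(), env.nose_length)
E
```

```text
[[423.1, 0.0, 259.8], [0.0, 423.1, 190.7], [0.0, 0.0, 1.0]] [[-0.018, -1.0, -0.001, 0.01], [-0.98, 0.018, -0.196, 0.578], [0.196, -0.003, -0.981, 1.127], [0.0, 0.0, 0.0, 1.0]]
[[490.2, 0.0, 258.7], [0.0, 490.2, 196.1], [0.0, 0.0, 1.0]] [[0.738, -0.675, 0.004, -0.418], [-0.372, -0.411, -0.832, 0.28], [0.563, 0.613, -0.554, 1.161], [0.0, 0.0, 0.0, 1.0]]
{'clock': 0.1, 'joint_pos': array([-1.45362519e+00,  3.13944271e-01,  4.51218173e-02,  1.30361788e+00,
        6.00618006e-06,  1.43121409e+00]), 'qvel': array([-0.00036455, -0.00192975,  0.00349227,  0.00038504, -0.00105621,
       -0.00027319]), 'tau': array([ 2.09146361e-03, -4.81723058e+01,  2.99244511e+01,  1.26724772e-02,
       -1.85435815e-04,  1.54144192e-05]), 'tcp_pos': array([ 0.14596793, -0.55571898,  0.2414992 ]), 'orientation': array([ 0.55949265,  0.43229025,  0.56030235, -0.43145612]), 'wrist_force': array([-0.10857015,  0.31080056,  0.00740918]), 'ft_torque': array([ 0.0059049 , -0.03032889, -0.00540798]), 'finger_gap': 0.08566460456878279} 0.011
```

View pics/top0.png

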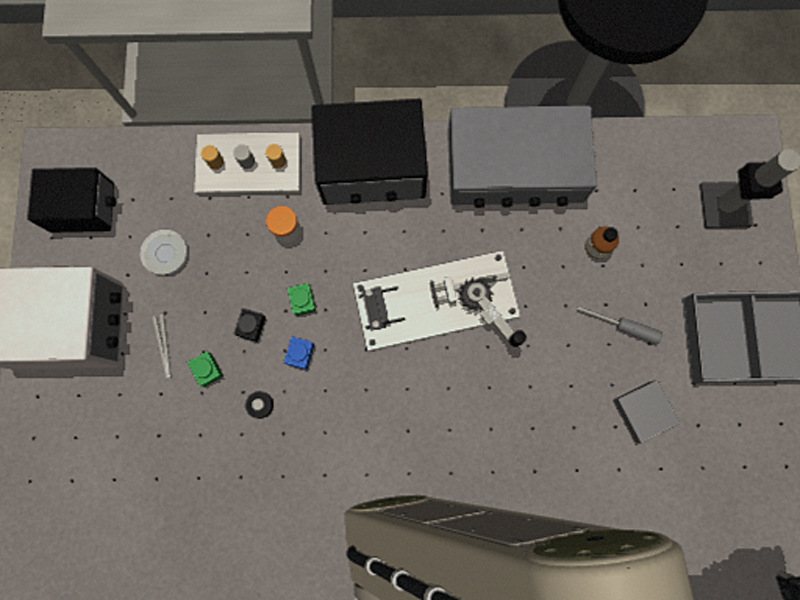

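View pics/side0.png

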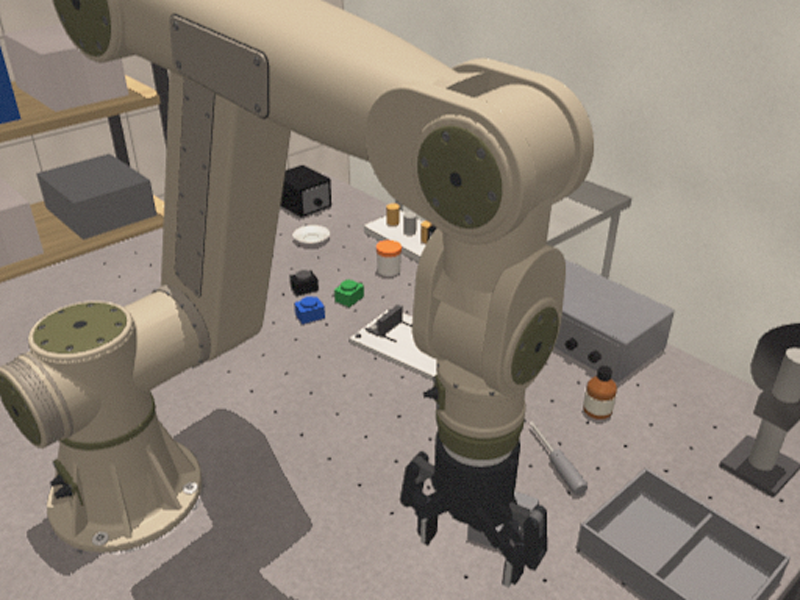

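The top view shows the dark rectangular mount at about (249,323), the puck at (259,404), the clamp with its fence at the left (376,308), the wheel at (476,292), and the knob at (517,338). In the side view the arm hides most of the clamp. I'll measure from depth next.

Run:
```python
from h import *
z=np.load('pics/top0.png.npz');im,d=z['im'],z['d'];P=cloud('top',d)
for t in('mount','clamp','wheel_top','lever_knob','lever','mount_center','bed','jaw_open'):
  try:
    for o in env.silhouettes('top',t)[:4]:
        m=o['mask']&(d>0);p=P[m]
        print(t,round(o['confidence'],2),np.round(o['uv']),m.sum(),np.round(np.median(p,0),4),np.round(np.percentile(p,[2,98],axis=0),3).tolist(), im[m].mean(0).round())
  except Exception as e: print(t,e)
# clamp plate
m=(P[...,2]>0.008)&(P[...,2]<0.016)&(im.min(2)>170)
ys,xs=np.nonzero(m);print(len(xs),xs.min(),xs.max(),ys.min(),ys.max())
c=cv2.resize(im[120:300,110:350][:,:,::-1],None,fx=3.3,fy=3.3,interpolation=cv2.INTER_CUBIC);cv2.imwrite('pics/crop0.png',c)
```

```text
mount 0.79 [192. 193.] 254 [0.5851 0.1924 0.0331] [[0.563, 0.173, 0.012], [0.612, 0.217, 0.043]] [ 67. 141.  77.]
mount 0.76 [189. 226.] 293 [0.4868 0.1954 0.0318] [[0.463, 0.174, -0.0], [0.514, 0.221, 0.042]] [ 57.  90. 157.]
mount 0.72 [161. 210.] 319 [0.5398 0.2845 0.0321] [[0.515, 0.264, -0.002], [0.568, 0.312, 0.042]] [49. 47. 46.]
mount 0.68 [132. 236.] 291 [0.4608 0.3623 0.0328] [[0.436, 0.341, 0.01], [0.486, 0.388, 0.042]] [ 59. 129.  69.]
clamp 0.71 [283. 193.] 4214 [ 0.5788 -0.0705  0.0136] [[0.501, -0.195, 0.008], [0.659, 0.083, 0.064]] [180. 180. 169.]
clamp 0.59 [314. 203.] 493 [ 0.5471 -0.1511  0.0539] [[0.489, -0.199, -0.0], [0.604, -0.113, 0.105]] [125. 122. 115.]
wheel_top 0.75 [282. 188.] 4318 [ 0.5782 -0.0706  0.0135] [[0.499, -0.196, 0.004], [0.66, 0.083, 0.064]] [178. 177. 166.]
lever_knob 0.62 [317. 205.] 421 [ 0.5388 -0.1597  0.0545] [[0.489, -0.201, -0.001], [0.598, -0.114, 0.105]] [128. 126. 118.]
lever 0.81 [316. 202.] 388 [ 0.5466 -0.1514  0.0549] [[0.49, -0.196, 0.049], [0.601, -0.114, 0.105]] [133. 130. 122.]
lever 0.34 [106. 160.] 614 [0.6874 0.4603 0.0103] [[0.648, 0.422, 0.002], [0.724, 0.495, 0.019]] [167. 167. 161.]
mount_center 0.87 [160. 210.] 303 [0.538  0.285  0.0324] [[0.515, 0.265, 0.001], [0.565, 0.312, 0.043]] [48. 46. 45.]
mount_center 0.75 [283. 191.] 4228 [ 0.5788 -0.0696  0.0136] [[0.5, -0.195, 0.008], [0.659, 0.083, 0.064]] [180. 179. 168.]
mount_center 0.6 [132. 236.] 288 [0.46   0.3624 0.0329] [[0.435, 0.341, 0.011], [0.486, 0.387, 0.042]] [ 58. 129.  68.]
mount_center 0.55 [192. 228.] 279 [0.4872 0.1936 0.0321] [[0.463, 0.174, 0.003], [0.511, 0.217, 0.042]] [ 54.  89. 158.]
bed 0.77 [286. 192.] 4321 [ 0.5787 -0.0696  0.0135] [[0.499, -0.195, 0.004], [0.659, 0.083, 0.064]] [178. 178. 167.]
jaw_open 0.56 [284. 190.] 4371 [ 0.5786 -0.0691  0.0135] [[0.5, -0.196, 0.001], [0.659, 0.083, 0.064]] [177. 177. 166.]
2596 91 331 87 240
```

View pics/crop0.png

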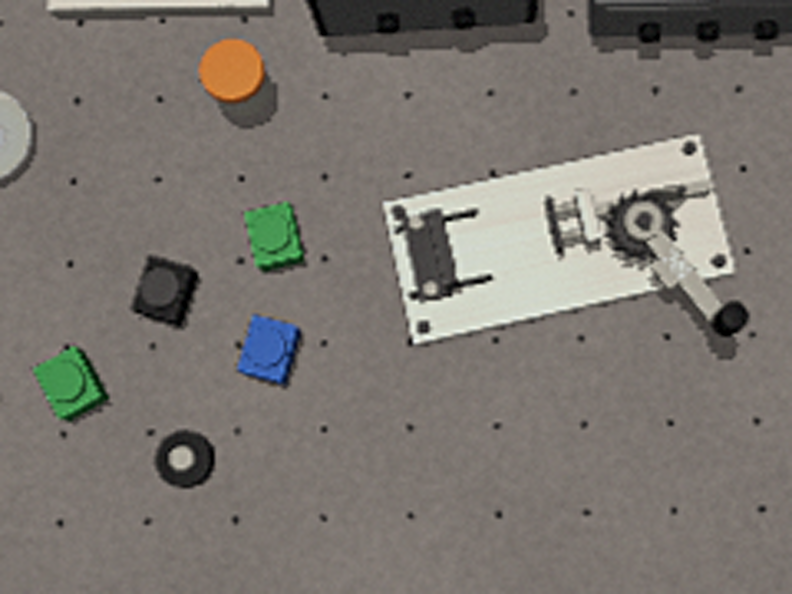

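The black mount sits at crop (165,290), with green and blue look-alikes around it. The lever stands partway out, with the knob at crop (730,318). Next I'll fit the poses precisely.

Run:
```python
from h import *
z=np.load('pics/top0.png.npz');im,d=z['im'].astype(int),z['d'];P=cloud('top',d)
def ang(a): return np.degrees(a)
# plate
reg=(P[...,0]>.47)&(P[...,0]<.69)&(P[...,1]>-.23)&(P[...,1]<.12)
m=reg&(P[...,2]>0.006)&(P[...,2]<0.018)
p=P[m];print('z',np.median(p[:,2]),len(p))
mm=cv2.morphologyEx(m.astype(np.uint8),cv2.MORPH_OPEN,np.ones((3,3)))>0
n,l,s,c=cv2.connectedComponentsWithStats(mm.astype(np.uint8));k=1+np.argmax(s[1:,4]);p=P[l==k]
r=cv2.minAreaRect((p[:,:2]*1000).astype(np.float32));print('plate',r,cv2.boxPoints(r).tolist())
# mount dark
reg=(P[...,0]>.49)&(P[...,0]<.60)&(P[...,1]>.235)&(P[...,1]<.34)
m=reg&(P[...,2]>0.022)&(im.max(2)<110)
p=P[m];print('mount n',len(p));
for lo,hi in((.022,.036),(.036,.05)):
    q=p[(p[:,2]>lo)&(p[:,2]<hi)];print(len(q),np.median(q[:,2]),q.mean(0))
r=cv2.minAreaRect((p[:,:2]*1000).astype(np.float32));print('mount',r,cv2.boxPoints(r).tolist())
# knob
reg=(P[...,0]>.47)&(P[...,0]<.69)&(P[...,1]>-.23)&(P[...,1]<-.1)
p=P[reg&(P[...,2]>.09)];print('knob',len(p),p.mean(0),cv2.minEnclosingCircle((p[:,:2]*1000).astype(np.float32)))
p=P[reg&(P[...,2]>.034)&(P[...,2]<.046)];print('wheel',len(p),p.mean(0),cv2.minEnclosingCircle((p[:,:2]*1000).astype(np.float32)))
```

```text
z 0.01270361298999223 3368
plate ((584.6065673828125, -54.924652099609375), (131.4131622314453, 289.5825500488281), 11.679333686828613) [[490.94970703125, 73.56759643554688], [549.571044921875, -210.0194091796875], [678.263427734375, -183.41690063476562], [619.64208984375, 100.17010498046875]]
mount n 262
152 0.031177749032038404 [0.54031342 0.28586307 0.03064178]
110 0.038970742259784696 [0.5411561  0.28828566 0.0392525 ]
mount ((541.76708984375, 288.7214050292969), (41.690338134765625, 50.03289031982422), 72.82305145263672) [[511.71038818359375, 276.1939392089844], [559.5116577148438, 261.4180603027344], [571.8237915039062, 301.2488708496094], [524.0225219726562, 316.0247497558594]]
knob 67 [ 0.49890533 -0.18990766  0.10137898] ((499.7819519042969, -191.02268981933594), 11.986177444458008)
wheel 217 [ 0.59124031 -0.12809093  0.04072301] ((574.4281616210938, -142.10488891601562), 50.78778076171875)
```

```bash
cat >> h.py <<'E'
from scipy.spatial.transform import Rotation as R
O=np.array([0.5890,-0.1255]); a=np.radians(101.68); X=np.array([np.cos(a),np.sin(a)]); Y=np.array([-X[1],X[0]])
def toclamp(p): q=p[...,:2]-O; return np.stack([q@X,q@Y],-1)
def fromclamp(x,y): return O+x*X+y*Y
def yawmat(zang): # tool down, tool z (opening) at world yaw zang
    x=np.array([0,0,-1.]);z=np.array([np.cos(zang),np.sin(zang),0]);return np.stack([x,np.cross(z,x),z],1)
def rel(pos,zang):
    s=env.get_state();q=s['orientation'];R0=R.from_quat([q[1],q[2],q[3],q[0]]).as_matrix()
    best=None
    for k in(0,np.pi):
        r=R.from_matrix(R0.T@yawmat(zang+k)).as_rotvec()
        if best is None or np.linalg.norm(r)<np.linalg.norm(best): best=r
    t=R0.T@(np.array(pos)-s['tcp_pos'])
    return best.round(4),t.round(4),s
E
python3 - <<'E'
from h import *
z=np.load('pics/top0.png.npz');im,d=z['im'],z['d'];P=cloud('top',d);c=toclamp(P)
H=np.full((150,320),np.nan)
S=np.zeros((150,320,3),np.uint8)
for x in range(-85,235):
  for y in range(-85,65):
    pass
m=(c[...,0]>-.085)&(c[...,0]<.225)&(c[...,1]>-.08)&(c[...,1]<.06)
# rows by x bins along y=-18 +-15
for name,ylo,yhi in(('centre',-.033,-.003),('ypos',.008,.02),('yneg',-.058,-.045),('yneg2',-.045,-.038),('ypos2',.002,.008)):
    print(name)
    mm=m&(c[...,1]>ylo)&(c[...,1]<yhi)
    xs=c[...,0][mm];zs=P[...,2][mm]
    print([(b,int(np.max(zs[(xs>=b/1000)&(xs<(b+4)/1000)])*1000),int(np.median(zs[(xs>=b/1000)&(xs<(b+4)/1000)])*1000)) for b in range(40,212,4) if ((xs>=b/1000)&(xs<(b+4)/1000)).any()])
s=env.get_state();q=s['orientation'];print(R.from_quat([q[1],q[2],q[3],q[0]]).as_matrix().round(3))
print('mount above',rel([.5415,.2885,.12],np.radians(72.8))[:2])
E
```

```text
centre
[(40, 47, 44), (44, 47, 43), (48, 46, 34), (52, 35, 14), (56, 36, 16), (60, 37, 14), (64, 36, 31), (68, 45, 43), (72, 46, 40), (76, 26, 13), (80, 19, 12), (84, 16, 12), (88, 16, 12), (92, 17, 13), (96, 17, 13), (100, 16, 12), (104, 18, 13), (108, 16, 12), (112, 15, 11), (116, 20, 13), (120, 17, 12), (124, 14, 13), (128, 17, 12), (132, 17, 12), (136, 16, 11), (140, 16, 13), (144, 19, 12), (148, 18, 13), (152, 18, 13), (156, 17, 13), (160, 15, 12), (164, 51, 48), (168, 53, 48), (172, 52, 47), (176, 48, 20), (180, 21, 18), (184, 22, 18), (188, 22, 18), (192, 23, 19), (196, 21, 18), (200, 22, 13), (204, 16, 12), (208, 20, 13)]
ypos
[(40, 16, 12), (44, 14, 13), (48, 14, 13), (52, 16, 13), (56, 13, 11), (60, 12, 11), (64, 13, 10), (68, 16, 12), (72, 16, 13), (76, 13, 12), (80, 17, 13), (84, 14, 13), (88, 15, 11), (92, 17, 13), (96, 14, 12), (100, 15, 11), (104, 16, 13), (108, 16, 11), (112, 14, 11), (116, 16, 11), (120, 14, 12), (124, 12, 11), (128, 16, 12), (132, 16, 13), (136, 14, 12), (140, 17, 10), (144, 16, 13), (148, 18, 12), (152, 14, 12), (156, 15, 13), (160, 18, 13), (164, 
[... 1517 characters left out ...]
, 11), (64, 15, 15), (68, 44, 13), (72, 46, 28), (76, 14, 13), (80, 15, 12), (84, 10, 9), (88, 13, 10), (92, 13, 12), (96, 18, 14), (100, 17, 14), (104, 14, 12), (108, 14, 11), (112, 8, 8), (116, 13, 12), (120, 13, 12), (124, 15, 15), (128, 16, 12), (132, 11, 11), (136, 14, 13), (140, 15, 15), (144, 11, 9), (148, 14, 13), (152, 17, 15), (156, 14, 14), (160, 14, 14), (164, 48, 42), (168, 49, 48), (172, 49, 48), (176, 49, 31), (180, 20, 17), (184, 20, 17), (188, 28, 21), (192, 22, 22), (196, 22, 19), (200, 13, 11), (204, 13, 12), (208, 13, 12)]
[[-0.     0.967  0.254]
 [-0.     0.254 -0.967]
 [-1.    -0.     0.   ]]
mount above (array([0.557, 0.   , 0.   ]), array([ 0.1223,  0.5971, -0.7165]))
```

Call:
{"api": "step_arm", "payload": {
  "moves": [
    [[0.2, 0, 0, 0.02, 0.217, -0.168, 1], [0.557, 0, 0, 0.04, 0.434, -0.337, 1], [0.557, 0, 0, 0.04, 0.434, -0.337, 1], [0.557, 0, 0, 0.04, 0.434, -0.337, 1], [0.557, 0, 0, 0.04, 0.434, -0.337, 1], [0.557, 0, 0, 0.04, 0.434, -0.337, 1], [0.557, 0, 0, 0.04, 0.434, -0.337, 1], [0.557, 0, 0, 0.04, 0.434, -0.337, 1], [0.557, 0, 0, 0.04, 0.434, -0.337, 1], [0.557, 0, 0, 0.04, 0.434, -0.337, 0.8], [0.557, 0, 0, 0.04, 0.434, -0.337, 0.8], [0.557, 0, 0, 0.04, 0.434, -0.337, 0.8]]
  ]
}}

```text
clock: 1.7
tcp_pos: [0.4826, -0.1156, 0.202]
orientation: [0.421, 0.568, 0.422, -0.567]
wrist_force: [-0.7, -0.2, 0.9]
finger_gap: 0.0681
```

Run:
```python
from h import *
r=rel([.5415,.2885,.12],np.radians(72.8));print(r[:2],r[2]['tcp_pos'],r[2]['finger_gap'],r[2]['joint_pos'].round(2))
```

```text
(array([ 0.0071, -0.0015, -0.0006]), array([ 0.0825, -0.0604, -0.4037])) [ 0.48256172 -0.11557273  0.20195801] 0.06811566651793716 [-0.4   0.18 -0.23  1.16  0.    3.04]
```

Joint 6 is close to its limit, so I'll turn the tool half a turn the other way on the way to the mount.

Call:
{"api": "step_arm", "payload": {
  "moves": [
    [[-0.15, 0, 0, 0.0, -0.01, -0.04, 0.8], [-0.3, 0, 0, 0.0, -0.015, -0.08, 0.8], [-0.45, 0, 0, 0.0, -0.02, -0.12, 0.8], [-0.59, 0, 0, 0.0, -0.025, -0.16, 0.8], [-0.74, 0, 0, 0.0, -0.03, -0.2, 0.8], [-0.89, 0, 0, 0.0, -0.035, -0.24, 0.8], [-1.04, 0, 0, 0.0, -0.04, -0.28, 0.8], [-1.19, 0, 0, 0.0, -0.045, -0.32, 0.8], [-1.34, 0, 0, 0.0, -0.05, -0.36, 0.8], [-1.49, 0, 0, 0.0, -0.055, -0.4, 0.8], [-1.64, 0, 0, 0.0, -0.06, -0.404, 0.8], [-1.79, 0, 0, 0.02, -0.06, -0.404, 0.8]]
  ]
}}

```text
clock: 2.9
tcp_pos: [0.5434, 0.2905, 0.1847]
orientation: [0.709, 0.024, 0.705, -0.022]
wrist_force: [0.4, 0.5, 0.2]
finger_gap: 0.0683
```

Run:
```python
from h import *
r=rel([.5415,.2885,.12],np.radians(72.8));print(r[:2],r[2]['tcp_pos'],r[2]['finger_gap'],r[2]['joint_pos'].round(2))
```

```text
(array([-1.336e+00,  6.900e-03,  1.000e-03]), array([ 0.0647, -0.0024, -0.0021])) [0.54339528 0.29053308 0.18472245] 0.06833781080600311 [0.36 0.41 0.04 1.2  0.   2.  ]
```

Call:
{"api": "step_arm", "payload": {
  "moves": [
    [[-0.15, 0, 0, 0.0, -0.002, -0.002, 0.8], [-0.3, 0, 0, 0.0, -0.002, -0.002, 0.8], [-0.45, 0, 0, 0.01, -0.002, -0.002, 0.8], [-0.59, 0, 0, 0.02, -0.002, -0.002, 0.8], [-0.74, 0, 0, 0.03, -0.002, -0.002, 0.8], [-0.89, 0, 0, 0.04, -0.002, -0.002, 0.8], [-1.04, 0, 0, 0.05, -0.002, -0.002, 0.8], [-1.19, 0, 0, 0.06, -0.002, -0.002, 0.8], [-1.336, 0, 0, 0.07, -0.002, -0.002, 0.8], [-1.336, 0.007, 0, 0.08, -0.002, -0.002, 0.8], [-1.336, 0.007, 0, 0.085, -0.002, -0.002, 0.8], [-1.336, 0.007, 0, 0.085, -0.002, -0.002, 0.8]]
  ]
}}

```text
clock: 4.1
tcp_pos: [0.5413, 0.2885, 0.0988]
orientation: [0.569, -0.419, 0.57, 0.419]
wrist_force: [-0.4, -0.8, -1.0]
finger_gap: 0.0687
```

Run:
```python
from h import *
r=rel([.5415,.2885,.014],np.radians(72.8));print(r[:2],r[2]['tcp_pos'],r[2]['finger_gap'],r[2]['joint_pos'].round(2))
snap('side','side1.png');snap('top','top1.png')
```

```text
(array([-0.0026, -0.0017, -0.0007]), array([ 0.0848, -0.0002,  0.0002])) [0.54132473 0.28848399 0.09877273] 0.06868658627339534 [ 0.36  0.46 -0.09  1.02 -0.    0.66]
```

View pics/side1.png

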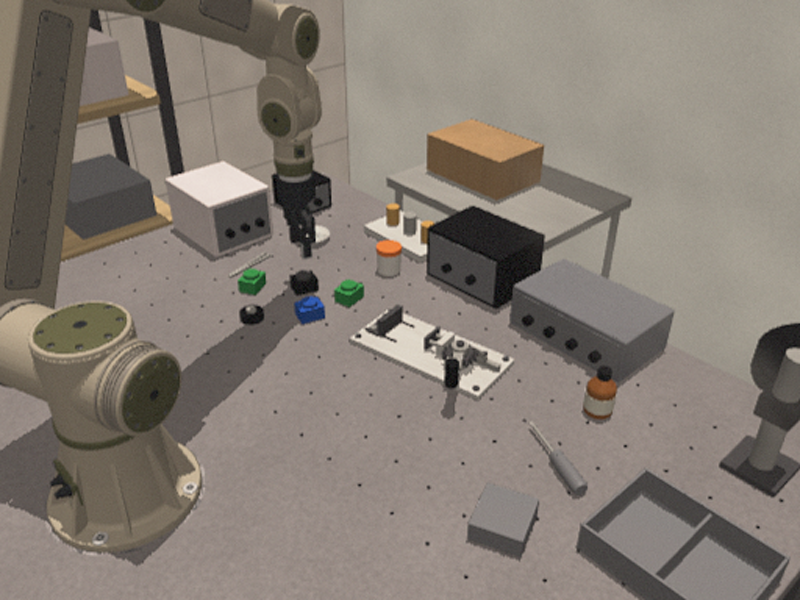

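The gripper hangs squarely above the black mount (304,280), and the look-alikes beside it are clear. I'll descend and grip.

Call:
{"api": "step_arm", "payload": {
  "moves": [
    [[0, 0, 0, 0.03, 0, 0, 0.8], [0, 0, 0, 0.06, 0, 0, 0.8], [0, 0, 0, 0.085, 0, 0, 0.8], [0, 0, 0, 0.085, 0, 0, 0.8], [0, 0, 0, 0.085, 0, 0, 0.6], [0, 0, 0, 0.085, 0, 0, 0.5], [0, 0, 0, 0.085, 0, 0, 0.3], [0, 0, 0, 0.085, 0, 0, 0.2], [0, 0, 0, 0.085, 0, 0, 0.2], [0, 0, 0, 0.085, 0, 0, 0.2]]
  ],
  "force": 40
}}

```text
clock: 5.2
tcp_pos: [0.5435, 0.2893, 0.0171]
orientation: [0.571, -0.42, 0.568, 0.418]
wrist_force: [-1.0, -0.5, 6.8]
finger_gap: 0.0393
```

Call:
{"api": "step_arm", "payload": {
  "moves": [
    [[0, 0, 0, -0.02, 0, 0, 0.2], [0, 0, 0, -0.05, 0, 0, 0.2], [0, 0, 0, -0.08, 0, 0, 0.2], [0, 0, 0, -0.11, 0, 0, 0.2], [0, 0, 0, -0.11, 0, 0, 0.2]]
  ]
}}

```text
clock: 5.7
tcp_pos: [0.546, 0.2905, 0.1325]
orientation: [0.574, -0.421, 0.565, 0.418]
wrist_force: [0.9, -0.4, -1.2]
finger_gap: 0.0394
```

Run:
```python
from h import *
b=fromclamp(.111,-.018);print(b)
r=rel([b[0],b[1],.127],np.radians(11.68));print(r[:2],r[2]['tcp_pos'],r[2]['finger_gap'],r[2]['joint_pos'].round(2),r[2]['wrist_force'])
im,d=snap('side','side2.png');cv2.imwrite('pics/c2.png',cv2.resize(im[90:240,140:300][:,:,::-1],None,fx=4,fy=4))
im,d=snap('top','top2.png');cv2.imwrite('pics/t2.png',cv2.resize(im[120:300,110:350][:,:,::-1],None,fx=3,fy=3))
```

```text
[ 0.58415584 -0.0131544 ]
(array([1.0652, 0.0126, 0.006 ]), array([ 0.0048, -0.1267, -0.2787])) [0.5459605  0.29053127 0.13245735] 0.03942290905026773 [ 0.36  0.44 -0.05  1.07 -0.    0.66] [ 0.94325151 -0.35886218 -1.16689224]
```

View pics/c2.png

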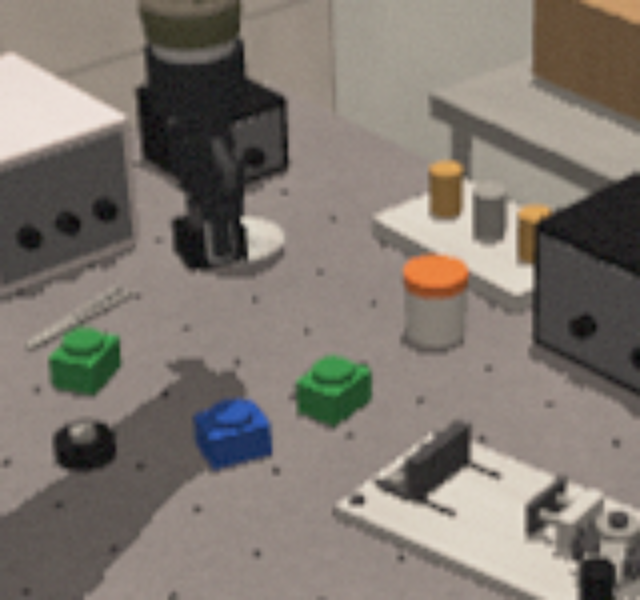

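View pics/t2.png

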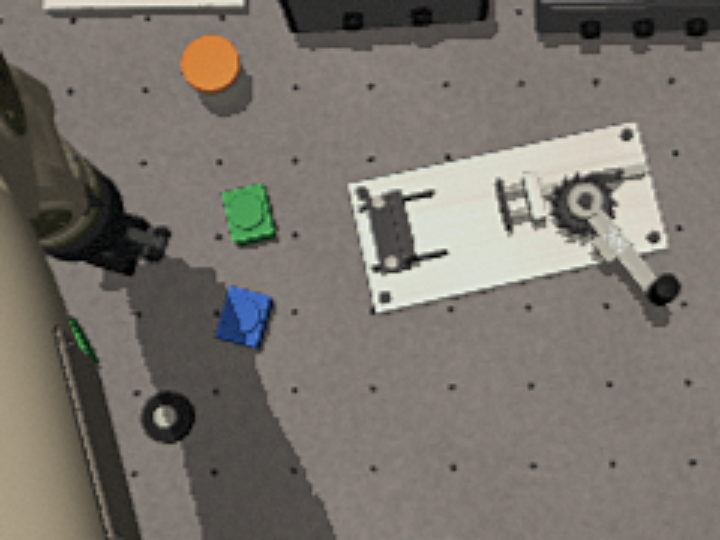

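The mount is held and lifted in the gripper at about (210,240), and the neighbours haven't been disturbed. I'll carry it over the bed now.

Call:
{"api": "step_arm", "payload": {
  "moves": [
    [[0.13, 0.003, 0, 0.004, -0.014, -0.031, 0.2], [0.26, 0.006, 0, 0.004, -0.028, -0.062, 0.2], [0.38, 0.009, 0, 0.004, -0.042, -0.093, 0.2], [0.5, 0.012, 0, 0.004, -0.056, -0.124, 0.2], [0.62, 0.012, 0, 0.004, -0.07, -0.155, 0.2], [0.74, 0.012, 0, 0.004, -0.085, -0.186, 0.2], [0.85, 0.012, 0, 0.004, -0.1, -0.217, 0.2], [0.96, 0.012, 0, 0.004, -0.113, -0.248, 0.2], [1.065, 0.012, 0.006, 0.004, -0.127, -0.279, 0.2], [1.065, 0.012, 0.006, 0.004, -0.127, -0.279, 0.2], [1.065, 0.012, 0.006, 0.004, -0.127, -0.279, 0.2]]
  ]
}}

```text
clock: 6.9
tcp_pos: [0.5808, -0.0152, 0.1219]
orientation: [0.7, -0.072, 0.707, 0.071]
wrist_force: [0.6, 0.3, -2.2]
finger_gap: 0.0391
```

Run:
```python
from h import *
b=fromclamp(.111,-.018)
r=rel([b[0],b[1],.027],np.radians(11.68));print(r[:2],r[2]['tcp_pos'],r[2]['finger_gap'],r[2]['joint_pos'].round(2),r[2]['wrist_force'])
im,d=snap('side','side3.png');cv2.imwrite('pics/c3.png',cv2.resize(im[150:300,200:360][:,:,::-1],None,fx=4,fy=4))
im,d=snap('top','top3.png');P=cloud('top',d);c=toclamp(P)
m=(P[...,2]>.09)&(P[...,2]<.17)&(abs(c[...,0]-.111)<.06)&(abs(c[...,1]+.018)<.06);print(m.sum())
cv2.imwrite('pics/t3.png',cv2.resize(im[120:260,200:350][:,:,::-1],None,fx=4,fy=4))
```

```text
(array([-0.0012, -0.0092, -0.0007]), array([0.0949, 0.0013, 0.0046])) [ 0.58079486 -0.01523525  0.12193321] 0.03914202227471023 [-0.16  0.39 -0.14  1.05 -0.    1.21] [ 0.61465937  0.27984003 -2.18310389]
0
```

View pics/c3.png

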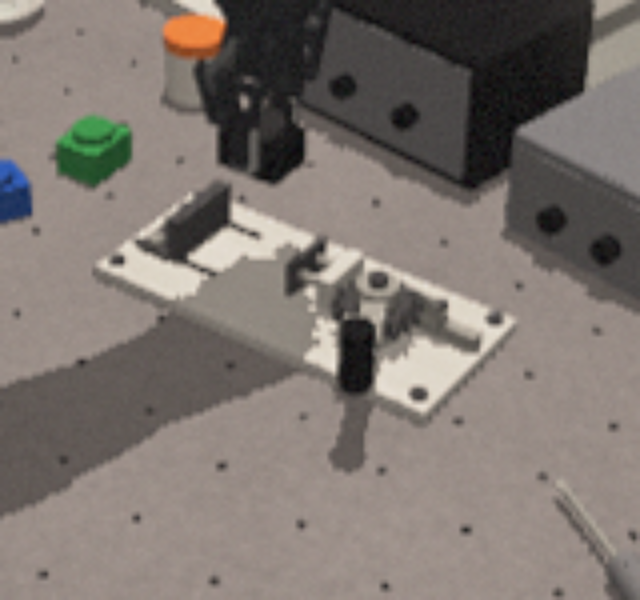

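View pics/t3.png

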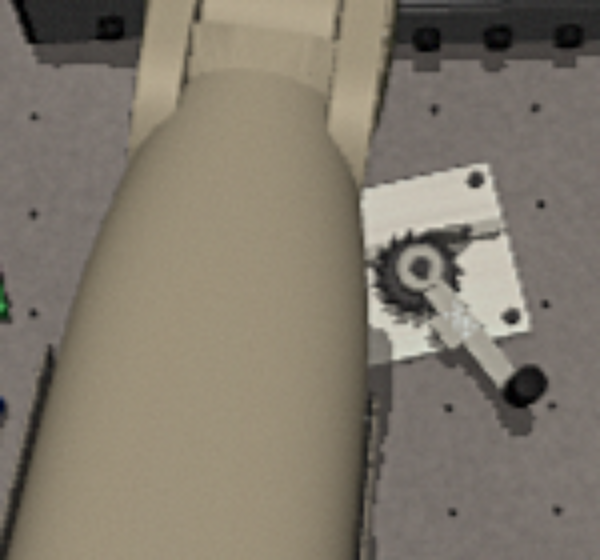

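Call:
{"api": "step_arm", "payload": {
  "moves": [
    [[0, -0.009, 0, 0.02, 0.001, 0.004, 0.2], [0, -0.009, 0, 0.045, 0.001, 0.004, 0.2], [0, -0.009, 0, 0.07, 0.001, 0.004, 0.2], [0, -0.009, 0, 0.08, 0.001, 0.004, 0.2], [0, -0.009, 0, 0.082, 0.001, 0.004, 0.2], [0, -0.009, 0, 0.082, 0.001, 0.004, 0.2]]
  ]
}}

```text
clock: 7.6
tcp_pos: [0.5841, -0.0116, 0.0408]
orientation: [0.704, -0.073, 0.703, 0.073]
wrist_force: [0.6, -0.0, -1.7]
finger_gap: 0.0394
```

Run:
```python
from h import *
b=fromclamp(.110,-.018)
r=rel([b[0],b[1],.029],np.radians(11.68));print(r[:2],r[2]['tcp_pos'],r[2]['wrist_force'])
im,d=snap('side','side4.png');cv2.imwrite('pics/c4.png',cv2.resize(im[150:300,200:360][:,:,::-1],None,fx=4,fy=4))
```

```text
(array([ 0.0023,  0.0005, -0.0004]), array([ 0.0118, -0.0026, -0.0003])) [ 0.58410105 -0.01157981  0.04078412] [ 0.62203319 -0.01218558 -1.6536951 ]
```

View pics/c4.png

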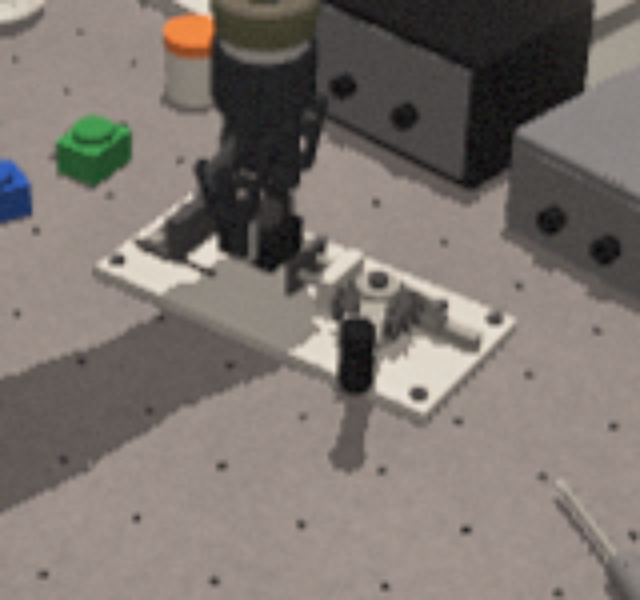

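Call:
{"api": "step_arm", "payload": {
  "moves": [
    [[0.002, 0, 0, 0.004, -0.001, 0, 0.2], [0.002, 0, 0, 0.008, -0.002, 0, 0.2], [0.002, 0, 0, 0.0105, -0.002, 0, 0.2], [0.002, 0, 0, 0.0115, -0.002, 0, 0.2], [0.002, 0, 0, 0.0115, -0.002, 0, 0.2], [0.002, 0, 0, 0.0115, -0.002, 0, 0.2]]
  ]
}}

```text
clock: 8.25
tcp_pos: [0.5851, -0.0138, 0.0299]
orientation: [0.704, -0.072, 0.703, 0.072]
wrist_force: [0.6, 0.4, -1.9]
finger_gap: 0.0393
```

Call:
{"api": "step_arm", "payload": {
  "moves": [
    [[0, 0, 0, 0.0008, 0, 0, 0.2], [0, 0, 0, 0.0016, 0, 0, 0.2], [0, 0, 0, 0.0016, 0, 0, 0.2]]
  ]
}}

```text
clock: 8.55
tcp_pos: [0.5853, -0.0138, 0.0291]
orientation: [0.704, -0.072, 0.703, 0.072]
wrist_force: [-0.7, 1.2, 4.1]
finger_gap: 0.0395
```

It has touched down: Fz went from -1.9 to +4.1 N. I'll release and back off.

Call:
{"api": "step_arm", "payload": {
  "moves": [
    [[0, 0, 0, 0, 0, 0, 0.5], [0, 0, 0, 0, 0, 0, 0.6], [0, 0, 0, 0, 0, 0, 0.75], [0, 0, 0, 0, 0, 0, 0.75], [0, 0, 0, 0, 0, 0, 0.75], [0, 0, 0, -0.03, 0, 0, 0.75], [0, 0, 0, -0.07, 0, 0, 0.75], [0, 0, 0, -0.11, 0, 0, 0.75], [0, 0, 0, -0.13, 0, 0, 0.75], [0, 0, 0, -0.13, 0, 0, 0.6]]
  ]
}}

```text
clock: 9.55
tcp_pos: [0.5874, -0.0142, 0.1631]
orientation: [0.707, -0.073, 0.7, 0.071]
wrist_force: [0.5, 0.0, 0.2]
finger_gap: 0.0522
```

Run:
```python
from h import *
s=env.get_state();print(s['tcp_pos'],s['finger_gap'],s['joint_pos'].round(2),s['wrist_force'])
im,d=snap('side','side5.png');cv2.imwrite('pics/c5.png',cv2.resize(im[150:300,200:360][:,:,::-1],None,fx=4,fy=4))
P=cloud('side',d);c=toclamp(P)
m=(P[...,2]>.03)&(P[...,2]<.06)&(c[...,0]>.08)&(c[...,0]<.158)&(abs(c[...,1]+.018)<.05)
print(m.sum());q=c[m]
t=m&(P[...,2]>.037);print(np.percentile(q,[2,50,98],axis=0).round(4).tolist(),cv2.minAreaRect((q*1000).astype(np.float32)))
print('disc',c[t].mean(0),t.sum(),cv2.minEnclosingCircle((c[t]*1000).astype(np.float32)))
# knob
m=(P[...,2]>.056)&(P[...,2]<.11)&(np.hypot(*(np.moveaxis(c,-1,0)))>.09)&(np.hypot(*(np.moveaxis(c,-1,0)))<.13)&(c[...,1]>.03);print('knob',m.sum(),P[m].mean(0),P[m].max(0))
```

```text
[ 0.58737751 -0.01417968  0.16307682] 0.052170878555163135 [-0.16  0.36 -0.08  1.12  0.    1.21] [0.49891429 0.03559147 0.24902145]
197
[[0.0865, -0.0323], [0.1059, -0.0059], [0.1366, 0.0077]] ((113.13531494140625, -13.22132682800293), (55.71541976928711, 44.402523040771484), 0.8379573822021484)
disc [ 0.10856056 -0.0096251 ] 158 ((111.5223159790039, -11.835582733154297), 32.53537368774414)
knob 158 [ 0.49015368 -0.1967741   0.08384488] [ 0.50573248 -0.18262968  0.10397321]
```

View pics/c5.png

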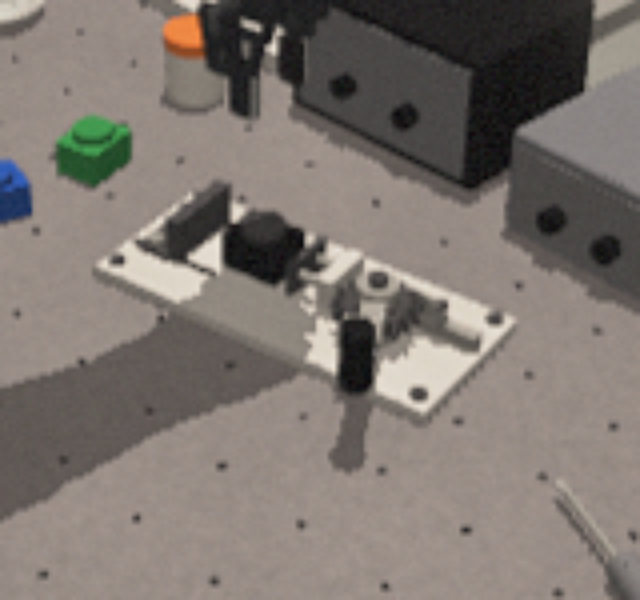

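The mount stands on the bed (265,245) between the jaw and the fence, the gripper is clear, and the knob is at (355,355). I'll go above the knob next.

```bash
cat >> h.py <<'E'
def knob(q,r=.110): t=a+np.radians(95)+q; return O+r*np.array([np.cos(t),np.sin(t)])
def kyaw(q): return a+np.radians(95)+q-np.pi/2
E
python3 - <<'E'
from h import *
k=knob(.342);r=rel([k[0],k[1],.14],kyaw(.342));print(k,r[:2])
E
```

```text
[ 0.50031966 -0.190583  ] (array([ 1.1415,  0.0062, -0.0017]), array([ 0.0203, -0.1555, -0.1199]))
```

Call:
{"api": "step_arm", "payload": {
  "moves": [
    [[0.14, 0, 0, 0, -0.026, -0.02, 0.42], [0.28, 0, 0, 0, -0.052, -0.04, 0.42], [0.42, 0, 0, 0, -0.078, -0.06, 0.42], [0.56, 0, 0, 0, -0.104, -0.08, 0.42], [0.7, 0, 0, 0, -0.13, -0.1, 0.42], [0.84, 0, 0, 0.01, -0.155, -0.12, 0.42], [0.98, 0, 0, 0.02, -0.155, -0.12, 0.42], [1.14, 0.006, -0.002, 0.02, -0.155, -0.12, 0.42], [1.14, 0.006, -0.002, 0.02, -0.155, -0.12, 0.42], [1.14, 0.006, -0.002, 0.02, -0.155, -0.12, 0.42], [1.14, 0.006, -0.002, 0.02, -0.155, -0.12, 0.42]]
  ]
}}

```text
clock: 10.7
tcp_pos: [0.5, -0.1897, 0.1398]
orientation: [0.631, 0.318, 0.632, -0.318]
wrist_force: [-0.7, 0.5, -0.0]
finger_gap: 0.036
```

Run:
```python
from h import *
k=knob(.342);r=rel([k[0],k[1],.075],kyaw(.342));print(r[:2],r[2]['tcp_pos'],r[2]['finger_gap'],r[2]['joint_pos'].round(2),r[2]['wrist_force'])
im,d=snap('side','side6.png');cv2.imwrite('pics/c6.png',cv2.resize(im[150:300,200:360][:,:,::-1],None,fx=4,fy=4))
im,d=snap('top','top6.png');P=cloud('top',d);c=toclamp(P);cv2.imwrite('pics/t6.png',cv2.resize(im[120:260,200:350][:,:,::-1],None,fx=4,fy=4))
m=(P[...,2]>.022)&(P[...,2]<.06)&(c[...,0]>.082)&(c[...,0]<.156)&(abs(c[...,1]+.018)<.05)
q=c[m];print(m.sum(),cv2.minAreaRect((q*1000).astype(np.float32)))
```

```text
(array([ 0.0044, -0.0005,  0.0004]), array([ 0.0648, -0.0002,  0.0009])) [ 0.49998769 -0.18974807  0.13979722] 0.03595826080462178 [-0.51  0.29 -0.24  1.04 -0.    1.99] [-0.70681469  0.54309219 -0.00392542]
268 ((118.01639556884766, -26.72970199584961), (58.293941497802734, 54.81740951538086), 1.563924789428711)
```

View pics/c6.png

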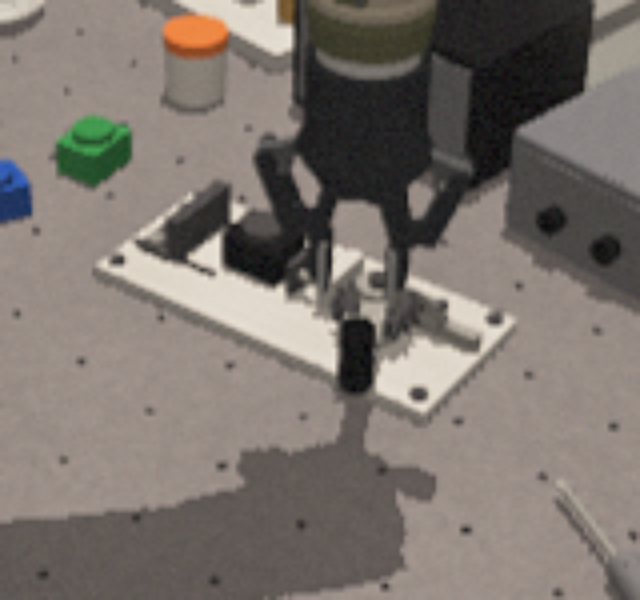

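View pics/t6.png

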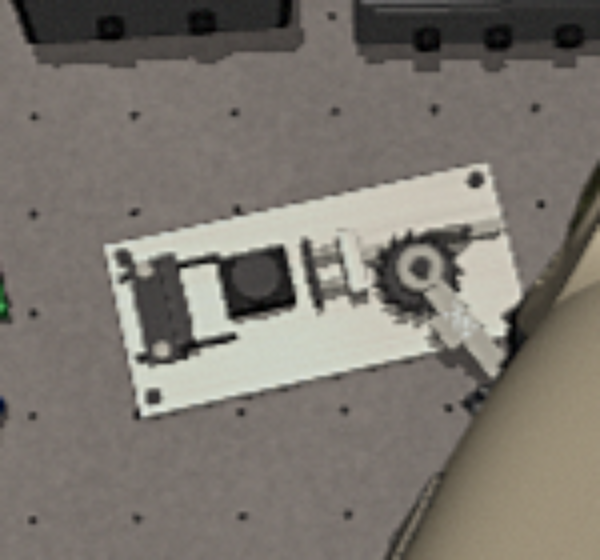

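The mount is centred and square between the jaw and the fence (top crop 259,282), and the fingers straddle the knob above it. I'll descend.

Call:
{"api": "step_arm", "payload": {
  "moves": [
    [[0.004, 0, 0, 0.03, 0, 0.001, 0.42], [0.004, 0, 0, 0.055, 0, 0.001, 0.42], [0.004, 0, 0, 0.065, 0, 0.001, 0.42], [0.004, 0, 0, 0.065, 0, 0.001, 0.42], [0.004, 0, 0, 0.065, 0, 0.001, 0.42]]
  ]
}}

```text
clock: 11.3
tcp_pos: [0.5013, -0.1908, 0.0759]
orientation: [0.631, 0.319, 0.631, -0.32]
wrist_force: [0.5, 0.4, 0.5]
finger_gap: 0.0359
```

```bash
cat >> h.py <<'E'
def stat():
    s=env.get_state();c=s['tcp_pos'][:2]-O;t=np.arctan2(c[1],c[0]);q=(t-a-np.radians(95)+np.pi)%(2*np.pi)-np.pi
    o=s['orientation'];M=R.from_quat([o[1],o[2],o[3],o[0]]).as_matrix();yw=np.arctan2(M[1,2],M[0,2])
    qo=(yw-kyaw(0)+np.pi)%(2*np.pi)-np.pi
    f=s['wrist_force'];tt=np.array([-np.sin(t),np.cos(t)]);rr=np.array([np.cos(t),np.sin(t)])
    print('t',round(s['clock'],2),'q_tcp %.3f q_ori %.3f r %.4f z %.4f gap %.4f'%(q,qo,np.hypot(*c),s['tcp_pos'][2],s['finger_gap']),'Ft %.2f Fr %.2f Fz %.2f'%(f[:2]@tt,f[:2]@rr,f[2]),'tilt %.3f'%np.arccos(min(1,-M[2,0])), 'tq',s['ft_torque'].round(2))
    return s,q
def swing(q1,n=None):
    s,q=stat()
    k=knob(q1);r=rel([k[0],k[1],.075],kyaw(q1));print('target',r[:2])
E
python3 -c "
from h import *
swing(.855)"
```

```text
t 11.3 q_tcp 0.349 q_ori -2.799 r 0.1094 z 0.0759 gap 0.0359 Ft -0.04 Fr -0.66 Fz 0.51 tilt 0.001 tq [ 0.07 -0.04 -0.01]
target (array([-0.5129,  0.0009,  0.    ]), array([0.001 , 0.0135, 0.0533]))
```

Call:
{"api": "step_arm", "payload": {
  "moves": [
    [[-0.08, 0, 0, 0.001, 0.0004, 0.0088, 0.42], [-0.16, 0, 0, 0.001, 0.0014, 0.0175, 0.42], [-0.24, 0, 0, 0.001, 0.0032, 0.026, 0.42], [-0.32, 0, 0, 0.001, 0.0056, 0.0346, 0.42], [-0.4, 0, 0, 0.001, 0.0087, 0.0428, 0.42], [-0.46, 0, 0, 0.001, 0.0115, 0.0488, 0.42], [-0.5, 0, 0, 0.001, 0.0135, 0.0528, 0.42], [-0.505, 0, 0, 0.001, 0.0137, 0.0532, 0.42], [-0.505, 0, 0, 0.001, 0.0137, 0.0532, 0.42], [-0.505, 0, 0, 0.001, 0.0137, 0.0532, 0.42]]
  ]
}}

```text
clock: 12.3
tcp_pos: [0.5442, -0.2258, 0.0758]
orientation: [0.691, 0.152, 0.69, -0.152]
wrist_force: [-0.9, 0.5, 0.6]
finger_gap: 0.036
```

```bash
cat > look.py <<'E'
from h import *
import sys
f=sys.argv[1];s,q=stat()
for n in('top','side'):
    im,d=snap(n,n+f+'.png');P=cloud(n,d);c=toclamp(P);rr=np.hypot(c[...,0],c[...,1])
    m=(P[...,2]>.094)&(P[...,2]<.106)&(rr>.09)&(rr<.13)&(im.max(2)<70)
    if m.sum()>5: w=c[m].mean(0);print(n,'knob?',m.sum(),w,'q',np.arctan2(w[1],w[0])-np.radians(95))
im=np.load('pics/top'+f+'.png.npz')['im'];im2=np.load('pics/side'+f+'.png.npz')['im']
cv2.imwrite('pics/l'+f+'.png',np.hstack([cv2.resize(im[130:250,200:340][:,:,::-1],(400,343)),cv2.resize(im2[170:290,220:340][:,:,::-1],(343,343))]))
E
python3 look.py 7
```

```text
t 12.3 q_tcp 0.860 q_ori -2.295 r 0.1099 z 0.0758 gap 0.0360 Ft -0.99 Fr -0.12 Fz 0.63 tilt 0.002 tq [-0.04  0.01  0.03]
side knob? 78 [-0.09062726  0.07303142] q 0.8052357684760116
```

View pics/l7.png

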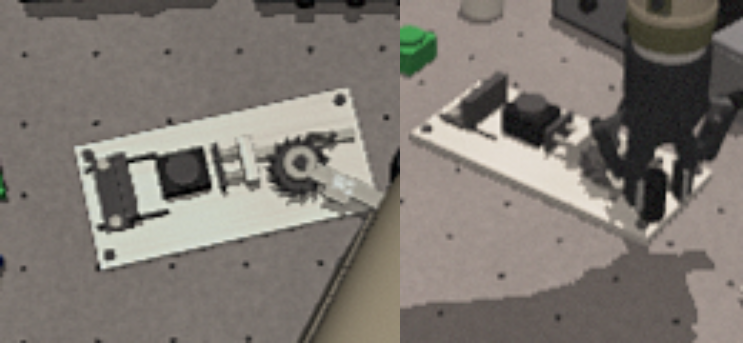

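The lever is at the far end, q about 0.805. The top view shows the jaw still just short of the mount and the mount square. I'll swing it back.

Call:
{"api": "step_arm", "payload": {
  "moves": [
    [[0.1, 0, 0, 0.001, 0.0005, -0.011, 0.42], [0.2, 0, 0, 0.001, 0.0022, -0.0219, 0.42], [0.3, 0, 0, 0.001, 0.0049, -0.0325, 0.42], [0.4, 0, 0, 0.001, 0.0087, -0.0428, 0.42], [0.5, 0, 0, 0.001, 0.0135, -0.0527, 0.42], [0.6, 0, 0, 0.001, 0.0192, -0.0621, 0.42], [0.7, 0, 0, 0.001, 0.0259, -0.0709, 0.42], [0.79, 0, 0, 0.001, 0.0326, -0.0781, 0.42], [0.85, 0, 0, 0.001, 0.0374, -0.0826, 0.42], [0.87, 0, 0, 0.001, 0.0391, -0.0841, 0.42], [0.87, 0, 0, 0.001, 0.0391, -0.0841, 0.42]]
  ]
}}

```text
clock: 13.5
tcp_pos: [0.484, -0.1548, 0.0745]
orientation: [0.563, 0.429, 0.562, -0.429]
wrist_force: [0.7, -0.6, 0.4]
finger_gap: 0.0359
```

```bash
cat >> look.py <<'E'
P=cloud('top',np.load('pics/top'+f+'.png.npz')['d']);c=toclamp(P)
m=(P[...,2]>.036)&(c[...,0]>.06)&(c[...,0]<.15)&(abs(c[...,1]+.018)<.02)
# rectify centre strip using colour, plane z=.03
cal=env.get_calibration('top')
st=[]
def px(x,y,z):
    w=np.append(fromclamp(x,y),[z,1]);k=cal['camera_from_world']@w;k=cal['mtx']@k[:3];return k[:2]/k[2]
g=im.astype(np.float32).mean(2)
xs=np.arange(50,176,1.)/1000
pr=np.mean([[cv2.remap(g,np.float32([[px(x,y,.03)[0]]]),np.float32([[px(x,y,.03)[1]]]),cv2.INTER_LINEAR)[0,0] for x in xs] for y in np.arange(-.034,-.001,.004)],0)
print('profile x50..',' '.join('%d'%v for v in pr[::2]))
E
python3 look.py 8
```

```text
t 13.5 q_tcp -0.019 q_ori 3.119 r 0.1090 z 0.0745 gap 0.0359 Ft 0.76 Fr -0.48 Fz 0.36 tilt 0.002 tq [ 0.02 -0.04 -0.04]
side knob? 72 [-0.00818842  0.11727685] q -0.01755830721165408
profile x50.. 176 120 112 140 145 143 146 152 158 156 137 100 66 52 77 136 199 206 154 62 24 28 35 43 50 55 57 59 60 60 60 59 59 58 58 58 58 54 49 41 34 31 29 71 139 198 214 208 206 205 205 206 206 207 210 209 193 134 76 66 68 72 72
```

View pics/l8.png

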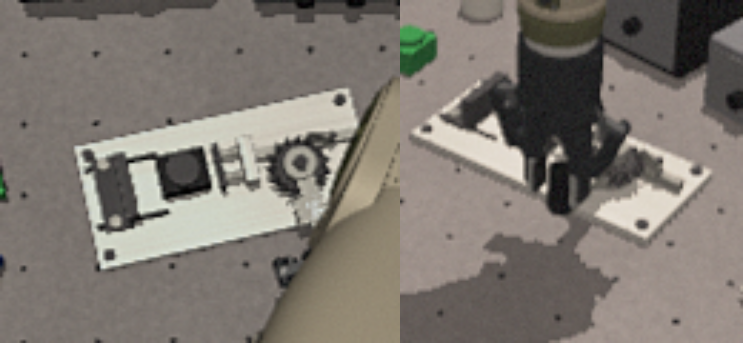

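The lever is back near home (Ft only 0.8 N), and the mount is unmoved and square. Second swing out.

Call:
{"api": "step_arm", "payload": {
  "moves": [
    [[-0.1, 0, 0, 0, 0.0005, 0.011, 0.42], [-0.2, 0, 0, 0, 0.0022, 0.0219, 0.42], [-0.3, 0, 0, 0, 0.0049, 0.0325, 0.42], [-0.4, 0, 0, 0, 0.0087, 0.0428, 0.42], [-0.5, 0, 0, 0, 0.0135, 0.0527, 0.42], [-0.6, 0, 0, 0, 0.0192, 0.0621, 0.42], [-0.7, 0, 0, 0, 0.0259, 0.0709, 0.42], [-0.79, 0, 0, 0, 0.0326, 0.0781, 0.42], [-0.85, 0, 0, 0, 0.0374, 0.0826, 0.42], [-0.87, 0, 0, 0, 0.0391, 0.0841, 0.42], [-0.87, 0, 0, 0, 0.0391, 0.0841, 0.42], [-0.87, 0, 0, 0, 0.0391, 0.0841, 0.42]]
  ]
}}

```text
clock: 14.8
tcp_pos: [0.5442, -0.2258, 0.0745]
orientation: [0.691, 0.152, 0.69, -0.152]
wrist_force: [0.1, -0.5, -0.2]
finger_gap: 0.036
```

```bash
python3 look.py 9
```

```text
t 14.8 q_tcp 0.860 q_ori -2.295 r 0.1099 z 0.0745 gap 0.0360 Ft 0.32 Fr 0.44 Fz -0.22 tilt 0.002 tq [-0.01  0.01 -0.02]
side knob? 82 [-0.0901263   0.07450026] q 0.7927662527856654
profile x50.. 200 203 207 198 162 109 117 146 155 152 146 145 153 154 135 98 67 58 36 26 33 33 36 43 50 54 56 58 59 59 59 58 57 57 57 57 57 54 49 41 33 29 27 69 138 196 212 205 204 203 203 203 203 204 208 207 191 132 74 66 68 70 71
```

View pics/l9.png

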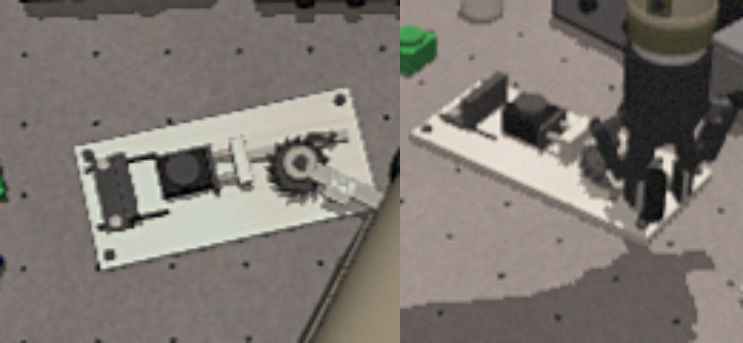

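The jaw has advanced about 8 mm and nearly touches the mount. There's no load at the knob (Ft 0.3). Back.

Call:
{"api": "step_arm", "payload": {
  "moves": [
    [[0.1, 0, 0, 0, 0.0005, -0.011, 0.42], [0.2, 0, 0, 0, 0.0022, -0.0219, 0.42], [0.3, 0, 0, 0, 0.0049, -0.0325, 0.42], [0.4, 0, 0, 0, 0.0087, -0.0428, 0.42], [0.5, 0, 0, 0, 0.0135, -0.0527, 0.42], [0.6, 0, 0, 0, 0.0192, -0.0621, 0.42], [0.7, 0, 0, 0, 0.0259, -0.0709, 0.42], [0.79, 0, 0, 0, 0.0326, -0.0781, 0.42], [0.85, 0, 0, 0, 0.0374, -0.0826, 0.42], [0.87, 0, 0, 0, 0.0391, -0.0841, 0.42], [0.87, 0, 0, 0, 0.0391, -0.0841, 0.42]]
  ]
}}

```text
clock: 16.0
tcp_pos: [0.4843, -0.1548, 0.0747]
orientation: [0.564, 0.429, 0.562, -0.428]
wrist_force: [0.3, 0.2, 1.0]
finger_gap: 0.0358
```

```bash
python3 -c "
from h import *
stat()"
```

```text
t 16.0 q_tcp -0.018 q_ori 3.120 r 0.1087 z 0.0747 gap 0.0358 Ft -0.13 Fr -0.31 Fz 1.04 tilt 0.003 tq [0.05 0.02 0.01]
```

Call:
{"api": "step_arm", "payload": {
  "moves": [
    [[-0.1, 0, 0, 0, 0.0005, 0.011, 0.42], [-0.2, 0, 0, 0, 0.0022, 0.0219, 0.42], [-0.3, 0, 0, 0, 0.0049, 0.0325, 0.42], [-0.4, 0, 0, 0, 0.0087, 0.0428, 0.42], [-0.5, 0, 0, 0, 0.0135, 0.0527, 0.42], [-0.6, 0, 0, 0, 0.0192, 0.0621, 0.42], [-0.7, 0, 0, 0, 0.0259, 0.0709, 0.42], [-0.79, 0, 0, 0, 0.0326, 0.0781, 0.42], [-0.85, 0, 0, 0, 0.0374, 0.0826, 0.42], [-0.87, 0, 0, 0, 0.0391, 0.0841, 0.42], [-0.87, 0, 0, 0, 0.0391, 0.0841, 0.42], [-0.87, 0, 0, 0, 0.0391, 0.0841, 0.42]]
  ]
}}

```text
clock: 17.2
tcp_pos: [0.5443, -0.2255, 0.0748]
orientation: [0.692, 0.151, 0.69, -0.152]
wrist_force: [-0.9, -0.1, -0.5]
finger_gap: 0.0356
```

```bash
python3 look.py 10
```

```text
t 17.2 q_tcp 0.859 q_ori -2.294 r 0.1096 z 0.0748 gap 0.0356 Ft -0.76 Fr 0.43 Fz -0.47 tilt 0.003 tq [ 0.01  0.02 -0.02]
side knob? 78 [-0.08992868  0.07493913] q 0.7888010222058586
profile x50.. 164 161 174 197 201 204 207 193 149 102 121 145 153 155 155 157 153 142 118 81 63 49 31 32 32 34 41 50 55 55 58 59 59 59 59 60 60 61 59 58 55 50 40 32 29 29 67 134 194 212 206 204 203 204 207 207 191 132 75 66 68 71 71
```

View pics/l10.png

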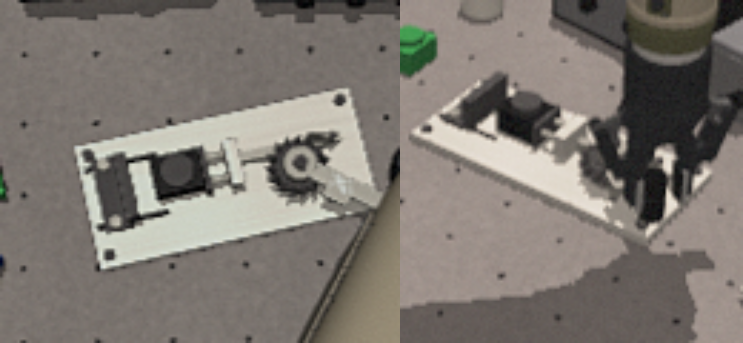

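The mount has been pushed about 6 mm along and is still square. There's no load, and roughly 20 mm remains to the fence. Next cycle.

Call:
{"api": "step_arm", "payload": {
  "moves": [
    [[0.1, 0, 0, 0, 0.0005, -0.011, 0.42], [0.2, 0, 0, 0, 0.0022, -0.0219, 0.42], [0.3, 0, 0, 0, 0.0049, -0.0325, 0.42], [0.4, 0, 0, 0, 0.0087, -0.0428, 0.42], [0.5, 0, 0, 0, 0.0135, -0.0527, 0.42], [0.6, 0, 0, 0, 0.0192, -0.0621, 0.42], [0.7, 0, 0, 0, 0.0259, -0.0709, 0.42], [0.79, 0, 0, 0, 0.0326, -0.0781, 0.42], [0.85, 0, 0, 0, 0.0374, -0.0826, 0.42], [0.87, 0, 0, 0, 0.0391, -0.0841, 0.42], [0.87, 0, 0, 0, 0.0391, -0.0841, 0.42]]
  ]
}}

```text
clock: 18.4
tcp_pos: [0.4844, -0.1546, 0.075]
orientation: [0.564, 0.429, 0.561, -0.428]
wrist_force: [0.6, -0.1, 0.4]
finger_gap: 0.0358
```

```bash
python3 -c "
from h import *
stat()"
```

```text
t 18.4 q_tcp -0.020 q_ori 3.120 r 0.1085 z 0.0750 gap 0.0358 Ft 0.26 Fr -0.57 Fz 0.40 tilt 0.004 tq [ 0.06 -0.01  0.03]
```

Call:
{"api": "step_arm", "payload": {
  "moves": [
    [[-0.1, 0, 0, 0, 0.0005, 0.011, 0.42], [-0.2, 0, 0, 0, 0.0022, 0.0219, 0.42], [-0.3, 0, 0, 0, 0.0049, 0.0325, 0.42], [-0.4, 0, 0, 0, 0.0087, 0.0428, 0.42], [-0.5, 0, 0, 0, 0.0135, 0.0527, 0.42], [-0.6, 0, 0, 0, 0.0192, 0.0621, 0.42], [-0.7, 0, 0, 0, 0.0259, 0.0709, 0.42], [-0.79, 0, 0, 0, 0.0326, 0.0781, 0.42], [-0.85, 0, 0, 0, 0.0374, 0.0826, 0.42], [-0.87, 0, 0, 0, 0.0391, 0.0841, 0.42], [-0.87, 0, 0, 0, 0.0391, 0.0841, 0.42], [-0.87, 0, 0, 0, 0.0391, 0.0841, 0.42]]
  ]
}}

```text
clock: 19.6
tcp_pos: [0.5445, -0.2252, 0.0752]
orientation: [0.692, 0.151, 0.689, -0.152]
wrist_force: [-0.3, -0.2, 0.5]
finger_gap: 0.0361
```

```bash
python3 look.py 11
```

```text
t 19.6 q_tcp 0.860 q_ori -2.294 r 0.1092 z 0.0752 gap 0.0361 Ft -0.23 Fr 0.30 Fz 0.48 tilt 0.004 tq [-0.    0.06  0.01]
side knob? 82 [-0.08891171  0.07555777] q 0.7791480296949971
profile x50.. 171 172 174 169 163 162 179 199 201 205 206 188 140 108 139 158 152 143 143 146 153 149 122 80 62 49 31 31 34 39 47 53 55 57 56 57 60 60 60 60 59 59 58 57 54 46 39 33 30 37 85 152 203 212 209 207 191 131 74 66 68 70 71
```

View pics/l11.png

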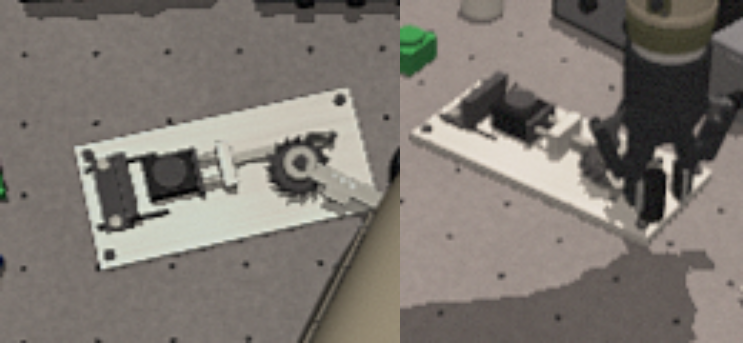

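Another 7.5 mm, about 12 mm still to the fence, no load. Next cycle.

Call:
{"api": "step_arm", "payload": {
  "moves": [
    [[0.1, 0, 0, 0, 0.0005, -0.011, 0.42], [0.2, 0, 0, 0, 0.0022, -0.0219, 0.42], [0.3, 0, 0, 0, 0.0049, -0.0325, 0.42], [0.4, 0, 0, 0, 0.0087, -0.0428, 0.42], [0.5, 0, 0, 0, 0.0135, -0.0527, 0.42], [0.6, 0, 0, 0, 0.0192, -0.0621, 0.42], [0.7, 0, 0, 0, 0.0259, -0.0709, 0.42], [0.79, 0, 0, 0, 0.0322, -0.0788, 0.42], [0.85, 0, 0, 0, 0.0368, -0.0833, 0.42], [0.87, 0, 0, 0, 0.0384, -0.0848, 0.42], [0.87, 0, 0, 0, 0.0384, -0.0848, 0.42]]
  ]
}}

```text
clock: 20.8
tcp_pos: [0.4837, -0.1547, 0.0754]
orientation: [0.564, 0.429, 0.561, -0.428]
wrist_force: [0.3, 0.2, -0.2]
finger_gap: 0.0359
```

```bash
python3 -c "
from h import *
swing(.857)"
```

```text
t 20.8 q_tcp -0.021 q_ori 3.121 r 0.1093 z 0.0754 gap 0.0359 Ft -0.14 Fr -0.38 Fz -0.17 tilt 0.005 tq [ 0.04  0.01 -0.05]
target (array([-0.878 ,  0.0046, -0.0022]), array([0.0008, 0.039 , 0.0846]))
```

Call:
{"api": "step_arm", "payload": {
  "moves": [
    [[-0.1, 0, 0, 0, 0.0005, 0.011, 0.42], [-0.2, 0, 0, 0, 0.0022, 0.0219, 0.42], [-0.3, 0, 0, 0, 0.0049, 0.0325, 0.42], [-0.4, 0, 0, 0, 0.0087, 0.0428, 0.42], [-0.5, 0, 0, 0, 0.0135, 0.0527, 0.42], [-0.6, 0, 0, 0, 0.0192, 0.0621, 0.42], [-0.7, 0, 0, 0, 0.0259, 0.0709, 0.42], [-0.79, 0, 0, 0, 0.0326, 0.0781, 0.42], [-0.85, 0, 0, 0, 0.0374, 0.0826, 0.42], [-0.87, 0, 0, 0, 0.0391, 0.0841, 0.42], [-0.87, 0, 0, 0, 0.0391, 0.0841, 0.42], [-0.87, 0, 0, 0, 0.0391, 0.0841, 0.42]]
  ]
}}

```text
clock: 22.0
tcp_pos: [0.5437, -0.2252, 0.0756]
orientation: [0.692, 0.151, 0.689, -0.152]
wrist_force: [-0.5, 0.4, -0.3]
finger_gap: 0.0362
```

```bash
python3 look.py 12
```

```text
t 22.0 q_tcp 0.853 q_ori -2.293 r 0.1095 z 0.0756 gap 0.0362 Ft -0.65 Fr -0.19 Fz -0.28 tilt 0.005 tq [0.   0.02 0.  ]
side knob? 79 [-0.08980869  0.07432078] q 0.7922170620212297
profile x50.. 171 171 173 172 171 171 171 168 166 168 190 201 202 206 203 180 127 107 138 146 153 156 155 145 139 133 102 69 58 41 31 33 34 38 45 53 55 58 57 60 60 58 59 61 60 60 59 57 53 47 37 32 29 45 110 176 199 137 76 66 68 70 70
```

View pics/l12.png

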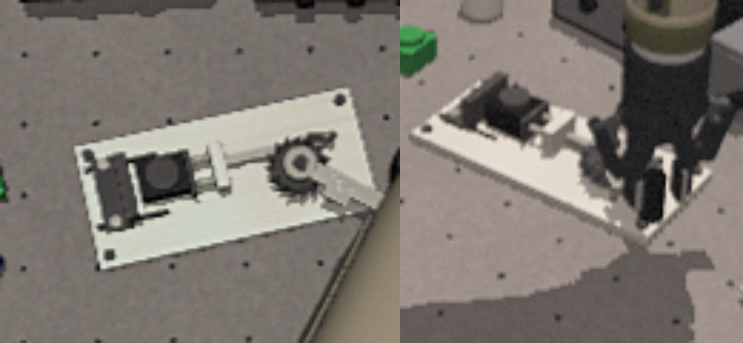

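The mount front is now 5–6 mm from the fence, and still no load. Next cycle, watching the force.

Call:
{"api": "step_arm", "payload": {
  "moves": [
    [[0.1, 0, 0, 0, 0.0005, -0.011, 0.42], [0.2, 0, 0, 0, 0.0022, -0.0219, 0.42], [0.3, 0, 0, 0, 0.0049, -0.0325, 0.42], [0.4, 0, 0, 0, 0.0087, -0.0428, 0.42], [0.5, 0, 0, 0, 0.0135, -0.0527, 0.42], [0.6, 0, 0, 0, 0.0192, -0.0621, 0.42], [0.7, 0, 0, 0, 0.0259, -0.0709, 0.42], [0.79, 0, 0, 0, 0.0326, -0.0781, 0.42], [0.85, 0, 0, 0, 0.0374, -0.0826, 0.42], [0.87, 0, 0, 0, 0.0391, -0.0841, 0.42], [0.87, 0, 0, 0, 0.0391, -0.0841, 0.42]]
  ]
}}

```text
clock: 23.2
tcp_pos: [0.4839, -0.1543, 0.0757]
orientation: [0.565, 0.429, 0.561, -0.427]
wrist_force: [-0.8, 0.3, -0.2]
finger_gap: 0.0358
```

```bash
python3 -c "
from h import *
swing(.857)"
```

```text
t 23.2 q_tcp -0.024 q_ori 3.121 r 0.1090 z 0.0757 gap 0.0358 Ft -0.51 Fr 0.67 Fz -0.22 tilt 0.006 tq [0.02 0.04 0.04]
target (array([-0.8773,  0.0053, -0.0029]), array([0.0012, 0.0387, 0.085 ]))
```

Call:
{"api": "step_arm", "payload": {
  "moves": [
    [[-0.1, 0, 0, 0, 0.0005, 0.011, 0.42], [-0.2, 0, 0, 0, 0.0022, 0.0219, 0.42], [-0.3, 0, 0, 0, 0.0049, 0.0325, 0.42], [-0.4, 0, 0, 0, 0.0087, 0.0428, 0.42], [-0.5, 0, 0, 0, 0.0135, 0.0527, 0.42], [-0.6, 0, 0, 0, 0.0192, 0.0621, 0.42], [-0.7, 0, 0, 0, 0.0259, 0.0709, 0.42], [-0.79, 0, 0, 0, 0.0326, 0.0781, 0.42], [-0.85, 0, 0, 0, 0.0374, 0.0826, 0.42], [-0.87, 0, 0, 0, 0.0391, 0.0841, 0.42], [-0.87, 0, 0, 0, 0.0391, 0.0841, 0.42], [-0.87, 0, 0, 0, 0.0391, 0.0841, 0.42]]
  ]
}}

```text
clock: 24.4
tcp_pos: [0.5437, -0.2248, 0.0759]
orientation: [0.693, 0.151, 0.689, -0.151]
wrist_force: [-2.0, 0.3, -0.3]
finger_gap: 0.0358
```

```bash
python3 look.py 13; python3 -c "
from h import *
for i in range(5): stat(); env.read_camera('top')"
```

```text
t 24.4 q_tcp 0.852 q_ori -2.293 r 0.1091 z 0.0759 gap 0.0358 Ft -1.93 Fr 0.50 Fz -0.34 tilt 0.005 tq [-0.01  0.27 -0.03]
side knob? 78 [-0.08877148  0.07499424] q 0.7820618354221984
profile x50.. 171 171 173 171 170 170 170 172 173 176 179 173 168 170 193 201 203 207 200 172 124 128 152 144 139 144 154 157 148 107 73 61 46 31 33 33 38 45 51 53 57 57 58 60 60 59 59 59 58 57 57 54 47 41 36 35 37 46 62 74 71 71 71
t 24.5 q_tcp 0.852 q_ori -2.292 r 0.1090 z 0.0761 gap 0.0356 Ft -1.67 Fr 0.69 Fz -0.75 tilt 0.006 tq [-0.02  0.31  0.02]
t 24.55 q_tcp 0.852 q_ori -2.292 r 0.1090 z 0.0761 gap 0.0358 Ft -1.41 Fr 0.88 Fz -2.06 tilt 0.006 tq [0.04 0.27 0.03]
t 24.6 q_tcp 0.852 q_ori -2.292 r 0.1089 z 0.0761 gap 0.0359 Ft -0.93 Fr 0.15 Fz -1.57 tilt 0.006 tq [ 0.12  0.33 -0.  ]
t 24.65 q_tcp 0.852 q_ori -2.292 r 0.1090 z 0.0761 gap 0.0360 Ft -0.58 Fr 0.10 Fz -1.16 tilt 0.006 tq [ 0.09  0.3  -0.01]
t 24.7 q_tcp 0.852 q_ori -2.292 r 0.1089 z 0.0761 gap 0.0357 Ft -2.04 Fr -0.16 Fz -1.24 tilt 0.006 tq [ 0.06  0.31 -0.05]
```

View pics/l13.png

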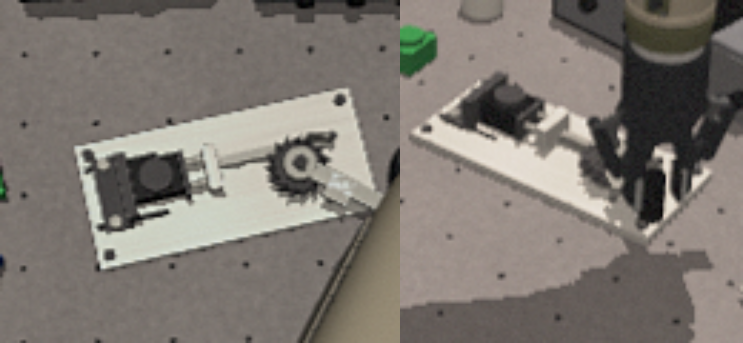

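The mount now touches the fence. The knob takes about 1.4 N, clearly loaded but under 3 N, so grip is about 15 N at the far end and about 3 N at home. One more swing should give roughly 45 N, which is about 33 N at home.

Call:
{"api": "step_arm", "payload": {
  "moves": [
    [[0.1, 0, 0, 0, 0.0005, -0.011, 0.42], [0.2, 0, 0, 0, 0.0022, -0.0219, 0.42], [0.3, 0, 0, 0, 0.0049, -0.0325, 0.42], [0.4, 0, 0, 0, 0.0087, -0.0428, 0.42], [0.5, 0, 0, 0, 0.0135, -0.0527, 0.42], [0.6, 0, 0, 0, 0.0192, -0.0621, 0.42], [0.7, 0, 0, 0, 0.0259, -0.0709, 0.42], [0.79, 0, 0, 0, 0.0322, -0.0785, 0.42], [0.85, 0, 0, 0, 0.0368, -0.0829, 0.42], [0.87, 0, 0, 0, 0.0384, -0.0843, 0.42], [0.87, 0, 0, 0, 0.0384, -0.0843, 0.42]]
  ]
}}

```text
clock: 25.85
tcp_pos: [0.4838, -0.1546, 0.0762]
orientation: [0.566, 0.428, 0.561, -0.427]
wrist_force: [-0.0, -0.4, 0.6]
finger_gap: 0.0361
```

```bash
python3 -c "
from h import *
swing(.857)"
```

```text
t 25.85 q_tcp -0.021 q_ori 3.122 r 0.1092 z 0.0762 gap 0.0361 Ft 0.34 Fr 0.09 Fz 0.60 tilt 0.007 tq [ 0.04 -0.02 -0.02]
target (array([-0.8762,  0.0063, -0.0036]), array([0.0017, 0.0388, 0.0847]))
```

Call:
{"api": "step_arm", "payload": {
  "moves": [
    [[-0.1, 0, 0, 0, 0.0005, 0.011, 0.42], [-0.2, 0, 0, 0, 0.0022, 0.0219, 0.42], [-0.3, 0, 0, 0, 0.0049, 0.0325, 0.42], [-0.4, 0, 0, 0, 0.0087, 0.0428, 0.42], [-0.5, 0, 0, 0, 0.0135, 0.0527, 0.42], [-0.6, 0, 0, 0, 0.0192, 0.0621, 0.42], [-0.7, 0, 0, 0, 0.0259, 0.0709, 0.42], [-0.77, 0, 0, 0, 0.031, 0.0766, 0.42], [-0.83, 0, 0, 0, 0.0357, 0.0812, 0.42], [-0.86, 0, 0, 0, 0.0382, 0.0834, 0.42], [-0.87, 0, 0, 0, 0.0391, 0.0841, 0.42], [-0.87, 0, 0, 0, 0.0391, 0.0841, 0.42]]
  ]
}}

```text
clock: 27.05
tcp_pos: [0.5419, -0.2245, 0.076]
orientation: [0.692, 0.15, 0.69, -0.15]
wrist_force: [-6.4, 2.3, 3.5]
finger_gap: 0.0357
```

```bash
python3 look.py 14; python3 -c "
from h import *
for i in range(5): stat(); env.read_camera('top')"
```

```text
t 27.05 q_tcp 0.835 q_ori -2.290 r 0.1096 z 0.0760 gap 0.0357 Ft -6.78 Fr 0.65 Fz 3.53 tilt 0.002 tq [ 0.38  1.17 -0.02]
side knob? 80 [-0.08778859  0.07704535] q 0.7632157691898038
profile x50.. 171 171 173 171 170 170 170 172 173 176 178 178 179 175 170 166 165 184 201 202 206 205 186 134 107 136 155 158 149 110 72 61 48 32 32 34 38 44 51 53 57 58 59 60 60 60 59 59 58 58 58 55 47 40 36 35 37 47 62 74 71 72 71
t 27.15 q_tcp 0.835 q_ori -2.290 r 0.1096 z 0.0761 gap 0.0359 Ft -5.83 Fr 1.39 Fz 2.85 tilt 0.002 tq [0.37 1.13 0.01]
t 27.2 q_tcp 0.835 q_ori -2.290 r 0.1096 z 0.0761 gap 0.0356 Ft -5.39 Fr 0.99 Fz 3.43 tilt 0.002 tq [ 0.34  1.13 -0.03]
t 27.25 q_tcp 0.836 q_ori -2.290 r 0.1096 z 0.0761 gap 0.0362 Ft -5.86 Fr 1.59 Fz 3.04 tilt 0.002 tq [0.4  1.15 0.02]
t 27.3 q_tcp 0.835 q_ori -2.290 r 0.1096 z 0.0761 gap 0.0361 Ft -5.92 Fr -0.07 Fz 2.88 tilt 0.002 tq [ 0.44  1.1  -0.04]
t 27.35 q_tcp 0.835 q_ori -2.290 r 0.1096 z 0.0761 gap 0.0357 Ft -5.74 Fr 0.84 Fz 3.37 tilt 0.002 tq [0.37 1.11 0.01]
```

View pics/l14.png

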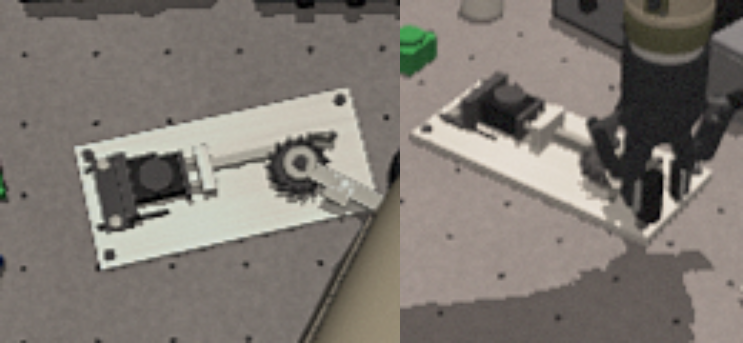

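The lever is clearly stiff: about 5.9 N held still, so grip is about 43 N. I'll nudge it slightly to be sure the pawl has clicked (q > 0.74), then bring it home.

Call:
{"api": "step_arm", "payload": {
  "moves": [
    [[-0.02, 0, 0, 0, 0, 0.002, 0.42], [-0.02, 0, 0, 0, 0, 0.003, 0.42], [-0.02, 0, 0, 0, 0, 0.003, 0.42]]
  ]
}}

```text
clock: 27.7
tcp_pos: [0.5424, -0.2247, 0.0756]
orientation: [0.692, 0.143, 0.693, -0.142]
wrist_force: [-6.1, 3.2, 4.0]
finger_gap: 0.0357
```

```bash
python3 -c "
from h import *
swing(-0.02)"
```

```text
t 27.7 q_tcp 0.841 q_ori -2.269 r 0.1096 z 0.0756 gap 0.0357 Ft -6.89 Fr -0.28 Fz 3.99 tilt 0.003 tq [ 0.65  1.15 -0.03]
target (array([ 8.925e-01, -3.100e-03,  4.000e-04]), array([ 0.0008,  0.0405, -0.0822]))
```

Call:
{"api": "step_arm", "payload": {
  "moves": [
    [[0.1, 0, 0, 0, 0.0009, -0.011, 0.42], [0.21, 0, 0, 0, 0.0029, -0.0218, 0.42], [0.32, 0, 0, 0, 0.0059, -0.0323, 0.42], [0.43, 0, 0, 0, 0.01, -0.0425, 0.42], [0.53, 0, 0, 0, 0.0151, -0.0523, 0.42], [0.63, 0, 0, 0, 0.0211, -0.0615, 0.42], [0.73, 0, 0, 0, 0.0281, -0.07, 0.42], [0.8, 0, 0, 0, 0.0334, -0.0756, 0.42], [0.86, 0, 0, 0, 0.0383, -0.08, 0.42], [0.89, -0.003, 0, 0, 0.0403, -0.082, 0.42], [0.89, -0.003, 0, 0, 0.0403, -0.082, 0.42], [0.89, -0.003, 0, 0, 0.0403, -0.082, 0.42]]
  ]
}}

```text
clock: 28.9
tcp_pos: [0.4833, -0.1555, 0.0759]
orientation: [0.564, 0.427, 0.564, -0.427]
wrist_force: [-1.2, -0.3, 0.7]
finger_gap: 0.0359
```

```bash
python3 look.py 15; python3 -c "
from h import *
for i in range(3): stat(); env.read_camera('top')"
```

```text
t 28.9 q_tcp -0.015 q_ori 3.125 r 0.1099 z 0.0759 gap 0.0359 Ft -0.07 Fr 1.24 Fz 0.68 tilt 0.000 tq [ 0.03  0.   -0.01]
side knob? 68 [-0.00792103  0.11772802] q -0.020085264966059002
profile x50.. 173 173 175 173 172 172 172 173 175 177 180 181 180 171 166 172 197 204 206 210 201 167 114 118 140 147 156 159 151 111 74 62 48 32 33 34 38 45 52 53 57 59 60 60 61 59 58 59 59 59 59 56 48 41 37 35 37 48 63 75 72 73 72
t 29.0 q_tcp -0.014 q_ori 3.125 r 0.1099 z 0.0758 gap 0.0355 Ft 1.02 Fr -0.25 Fz 0.15 tilt 0.000 tq [-0.03  0.02  0.01]
t 29.05 q_tcp -0.015 q_ori 3.125 r 0.1099 z 0.0758 gap 0.0357 Ft -0.80 Fr -0.62 Fz -0.51 tilt 0.000 tq [-0.   -0.03 -0.02]
t 29.1 q_tcp -0.015 q_ori 3.124 r 0.1100 z 0.0758 gap 0.0356 Ft 0.39 Fr -0.77 Fz -0.43 tilt 0.000 tq [ 0.01 -0.05 -0.03]
```

View pics/l15.png

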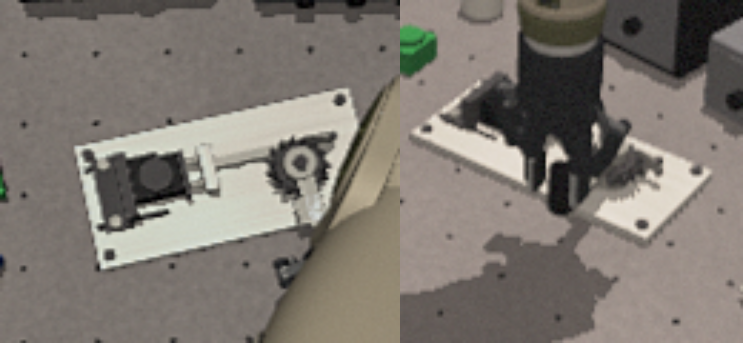

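The jaw carriage slipped back only about 3 mm, which matches the expected 12 N give-up, so the last notch is held. The lever is near home. I'll free the fingers and lift straight up.

Call:
{"api": "step_arm", "payload": {
  "moves": [
    [[0, 0, 0, 0, 0, 0.004, 0.42], [0, 0, 0, 0, 0, 0.005, 0.42], [0, 0, 0, -0.03, 0, 0.005, 0.42], [0, 0, 0, -0.07, 0, 0.005, 0.42], [0, 0, 0, -0.11, 0, 0.005, 0.42], [0, 0, 0, -0.15, 0.03, -0.03, 0.42], [0, 0, 0, -0.17, 0.06, -0.06, 0.42], [0, 0, 0, -0.17, 0.03, -0.1, 0.42], [0, 0, 0, -0.17, 0, -0.15, 0.42], [0, 0, 0, -0.17, 0, -0.2, 0.42], [0, 0, 0, -0.17, 0, -0.2, 0.42]]
  ]
}}

```text
clock: 30.25
tcp_pos: [0.4265, 0.0403, 0.2461]
orientation: [0.564, 0.426, 0.565, -0.426]
wrist_force: [0.6, -0.8, -0.7]
finger_gap: 0.036
```

```bash
python3 look.py 16
python3 - <<'E'
from h import *
z=np.load('pics/top16.png.npz');z0=np.load('pics/top0.png.npz');P=cloud('top',z['d']);c=toclamp(P)
m=(P[...,2]>.09)&(P[...,2]<.106)&(np.hypot(c[...,0],c[...,1])<.13)&(np.hypot(c[...,0],c[...,1])>.09)
w=cv2.minEnclosingCircle((c[m]*1000).astype(np.float32)) if m.sum() else None;print('knob',m.sum(),w, w and np.arctan2(w[0][1],w[0][0])-np.radians(95))
E
```

```text
t 30.25 q_tcp -1.087 q_ori 3.128 r 0.2322 z 0.2461 gap 0.0360 Ft 0.16 Fr -1.00 Fz -0.72 tilt 0.002 tq [-0.06 -0.04  0.01]
top knob? 55 [-0.01087092  0.11068278] q 0.010636470373970308
side knob? 47 [-0.01577979  0.11790485] q 0.04577786083082058
profile x50.. 171 172 174 172 171 170 171 172 174 176 179 180 179 170 165 171 195 203 205 209 202 167 100 79 75 73 86 97 109 119 129 134 138 138 138 138 139 139 139 140 140 140 140 140 141 141 138 132 121 110 109 114 115 119 133 140 142 142 142 142 142 142 143
knob 63 ((-11.453645706176758, 109.70838928222656), 11.933708190917969) 0.016757511280310222
```

View pics/top16.png

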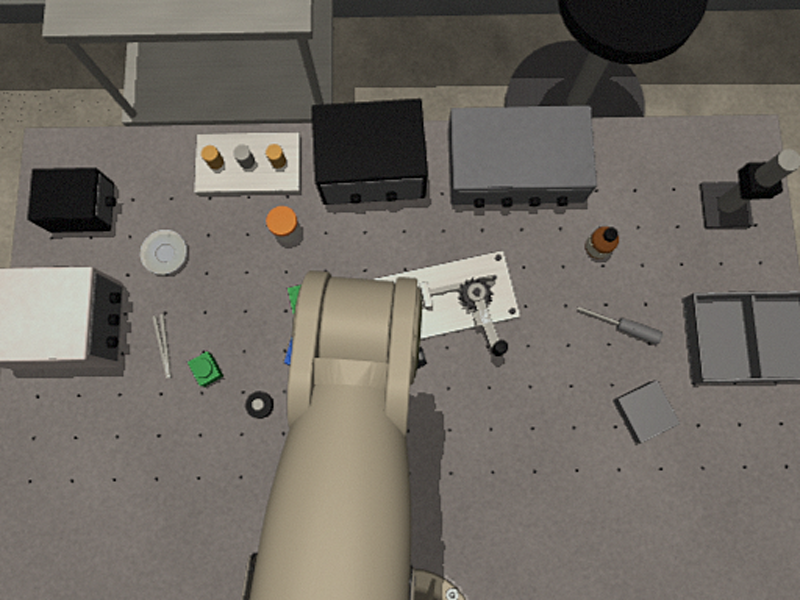

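View pics/l16.png

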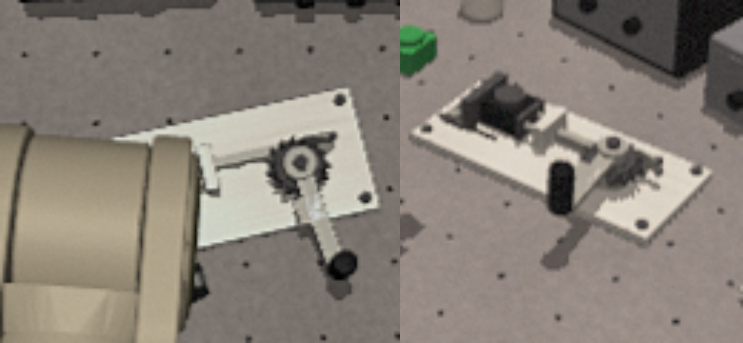

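The lever reads q of about 0.02, i.e. home. The mount is gripped against the fence (side crop 510,105), and the bystanders are where they started. I'm handing in.

```bash
python3 -c "
from h import *
print(env.hand_in())"
```

```text
the job is handed in; nothing more can be done
None
```

I set the mount on the bed and closed the clamp until the lever turned stiff. I then returned the lever home and handed the job in at about 30 s of the 70 s limit. The hand-in gives no verdict.

- **Placing:** I gripped the mount by its 40 mm sides and let go at about clamp x = 111, y = -19 mm. It stood square in the top picture; I judged that by eye, because the fitted outline took in other parts and wasn't usable.
- **Swings:** The lever started at about q = 0.34, and the first outward swing from there barely moved the jaw, if at all. After that, full swings moved it about 7.5 mm a notch.
- **Force at the far end:** The first five swings took no load beyond sensor noise. The sixth, with the mount at the fence, took about 1.4 N. The seventh was clearly stiff at 5.9 N, so I stopped there.
- **Grip (estimated):** From those forces I estimate about 43 N at the far end and about 31 N with the lever home. The jaw slid back about 3 mm on the return, which matches the expected loss.
- **Last nudge:** At the seventh far end I pushed the lever slightly further (about 0.006 rad) to be sure the pawl had clicked over. The knob then read 6.9 N.
- **Final checks:** Two views put the lever at q = 0.02 and 0.05, both under the 0.12 limit. The mount sits against the fence, the gripper is well clear, and the bystanders in view look unmoved. In the last top picture the arm hid the mount, so its final position was checked in the side picture only.

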